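# Clamp a handheld radio in its desk holder with a torque-limited crank

## Task

Put the handheld radio upright into the pocket of the desk holder, gently and fully down, then turn the holder's crank clockwise (seen from above) until its torque limiter plainly slips, and stop there: no more than an eighth of a turn past the start of the slip. Let go of everything and leave the other things on the desk where they are.

Things in the scene. Friction and masses are not known exactly. Their poses are not given: they have to be found in the camera images.
- radio: Handheld radio: black box 32 (its x) x 58 (y) x 105 mm tall, about 240 g, standing on its foot; on top an antenna stub (15 mm tall, at y +18 mm) and a knob (9 mm tall, y -12 mm); display and keys on the -x face. Origin: centre of its underside, z up. Take it from above across the 32 mm, 75 to 80 mm above its foot. It may go into the pocket either way round.
- holder: Desk holder, fixed: aluminium plate 100 (x) x 260 (y) x 12 mm. At y +75 mm the grey pocket block, 70 x 86 mm, top 42 mm above the desk; at y -75 mm a grey tower 66 x 66 mm, 100 mm tall, with the crank. Between them a steel jaw (up to 70 mm high) that the crank draws up to the radio's side. Origin: centre of the plate's underside, on the desk; z up.
- pocket_floor (a point): Centre of the pocket's floor, 12 mm above the desk; axes as the holder's. The pocket is 36 mm (x) by 62 mm (y) and 30 mm deep, with a 3 mm chamfer at its mouth: 2 mm of play all round the radio. When seated, the radio's underside centre is at this point.
- crank_axis (a point): Point on the crank's vertical axis at the tower's top, 100 mm above the desk; fixed, axes as the holder's. Clockwise from above winds. Winding takes about 1 N at the grip; after 1.1 to 2.6 rad (differs each time, cannot be seen) the screw comes tight and the crank takes about 6 N (0.28 N m): the limiter slips at that steady load, without a jerk.
- crank_grip (a point): Middle of the crank's upright black round grip, a sleeve 16 mm thick that spins freely on its spindle, 45 mm out from the axis, 156 mm above the desk; x axis outward along the arm. The grip's top is 173 mm, the arm's top 121 mm above the desk; only the pin stands up from arm and hub. Pinched from above (about 20 N) it can be led round its circle without turning the hand.
- pin_top (a point): Top centre of the tell-tale, a brass pin 8 mm thick in the middle of the crank's hub, on the axis. It is flush with the hub (122 mm above the desk) at the start and stays so while the screw is wound; it rises 12 mm for each radian of slip (1.5 mm is a plain slip, 9.5 mm is an eighth of a turn) and stays up. It bears no load: leave it alone.
Things that resemble listed ones, but are neither listed nor needed, are in the scene too. What is shaped like the radio but purple is not meant.

How it is judged:
By the outcome, as a careful person would: the job done as asked, in the order asked, and still so for the second after the job is handed in, with the robot touching nothing.
It also fails if it takes over 72 s, if anything falls off the work surface, if the arm or the gripper's body presses on something with over 40 N, if the wrist force passes 120 N, or if a joint passes its speed limit or range.

## Robot

A 7-joint arm with a two-finger parallel gripper is mounted at the origin on the work surface. World frame = base frame: x ahead of the robot, y to its left, z up, the work surface at z = 0. Lengths are in m, angles in degrees, forces in N, time in s.
With the tool pointing down it reaches from about 0.425 to 0.875 m from the base axis. Payload 4.7 kg.
Tool frame: the origin (TCP) lies between the finger pads; the fingertips stand 8 mm ahead of it and the grasp point (between the pads) lies 11 mm behind it; x points along the fingers, z is the direction in which the jaws open and shut, and the axes are right-handed (so a half turn about x gives the same grasp; the last joint's range is limited). The gripper opens to 87 mm and grips with 3 to 60 N. Pads are 19 mm wide; open, the fingers measure 117 mm over their backs; the gripper's body (75 mm by 190 mm) begins 51 mm behind the grasp point.
Start: joints at [-75.281, 18.392, -4.016, 83.108, 1.295, 78.541, -3.26], TCP at [0.156, 0.631, 0.231] pointing down, gripper open.
Joint ranges: [-163.93, 163.93], [-17.29, 119.83], [-79.2, 71.16], [3.27, 140.29], [-89.18, 269.18], [5.43, 117.66], [-154.24, 154.24]. Speed limits (degrees/s): [147.25, 147.25, 180, 180, 180, 180, 180].

## Interface

Orientations are given as [roll, pitch, yaw] about the fixed x, y, z axes, in that order (R = Rz(yaw) Ry(pitch) Rx(roll)).
In Python, from cell import telemetry, vision, sign_off gives the robot as it stands. The module is installed in compiled form; this text tells all that it offers.
- The arm moves only by the tool drive_tool, never from a script. Its arguments are lists of equal length, an entry for each row: "offset": the shift along the tool's x, y, z in m, a list of three; "angular": the turn, a rotation vector about the tool's x, y, z in rad, a list of three. A call has 1 to 10 rows; each row is the pose to reach, as a shift and turn from the pose measured when the call began, along the tool's axes at that moment; what a row does not reach only later rows make up. A row lasts 1/8 s, in which the tool goes at most 62.5 mm and 10.7 degrees, less where a joint would pass 70% of its speed; a pose out of reach is approached as far as the arm can. A call with a gripper value outside its range is refused whole. "fingers" is the closure, from -1 (fully open) to 1 (shut), set as the call begins (left out, the last holds). The fingers move at their own pace and stop on an object; "squeeze" is the grip in N (left out, the last holds). Time passes only in rows, so rows that repeat a pose let the fingers close. It gives the time, the measured TCP pose, the force and the opening at its end, in the units of the state.
- telemetry.get_obs(): the state, without advancing time (a new reading comes with each control period).
- vision.read_camera(name): name is "scene" or "side" or "wrist"; returns a dict with "pixels" (420x560x3 uint8, red, green, blue), "intrinsics" (3x3 intrinsics, pixels), "world_from_camera" (4x4, takes a point from camera to world coordinates); the wrist camera has in their place "T_tool_cam" (4x4, takes a point from camera to tool coordinates, whose origin is the TCP and whose axes are the tool frame's). Camera axes: x right, y up, looking along -z (the intrinsics and any distortion apply to the point x, -y, -z); pixel columns grow to the right and rows downward; lengths in m; the calibration is good to about 2 mm. A picture is of the moment at which its call begins: read the wrist's pose just before it. There is no depth.
- sign_off(): hands the job in, once; it reports no verdict.
The state is a dict: "time_s": time; "qpos": joint angles; "joint_velocities": joint speeds; "effort": joint torques, N m; "tool_pos": TCP position; "tool_rot": TCP orientation; "force": force on the tool from outside, world axes, zero at the start; "wrist_torque": the same for the moment, N m; "grip_width": finger opening in m.
Only numpy, scipy, OpenCV 4.12 (cv2) and the standard library are available. Lean on these libraries where they do the work, as an engineer would, in place of code of your own. Each camera call takes 0.05 s, during which the arm holds its last target.

## Working session

There is one attempt and no reset: what is moved stays moved. The work goes in short steps, Python scripts to look and compute and a tool call to move; the robot and the scene stay as the last step left them, time stands still between calls to the robot, and variables do not carry over. Pictures are saved under pics/ and viewed, and the job is handed in when it is done.

Besides the shell and the picture viewer there is one more tool, called after ">>>" by a JSON object that holds its "name" and its "arguments", one argument or row to a line. drive_tool: Moves the arm, as the interface text tells. Its arguments: {"type":"object","properties":{"offset":{"type":"array"},"angular":{"type":"array"},"fingers":{"type":"number"},"squeeze":{"type":"number"}},"required":["offset","angular"]}

```bash
mkdir -p pics; ls
python3 - <<'E'
from cell import telemetry, vision
import cv2, numpy as np
o=telemetry.get_obs()
for k,v in o.items(): print(k,np.round(v,4) )
for n in ("scene","side","wrist"):
    c=vision.read_camera(n)
    print(n,list(c.keys()));print(np.round(c["intrinsics"],2).tolist()); print(np.round(c.get("world_from_camera",c.get("T_tool_cam")),4).tolist())
    cv2.imwrite(f"pics/{n}0.png",c["pixels"][:,:,::-1])
    np.savez(f"{n}0.npz",**{k:v for k,v in c.items()})
E
```

```text
pics
time_s 0.0
qpos [-75.2812  18.4396  -4.0162  83.1749   1.294   78.5395  -3.2609]
joint_velocities [-0.0124  0.043   0.0185 -0.0092 -0.0946 -0.0173  0.0174]
effort [-1.00000e-03 -4.91284e+01 -4.04400e-01 -3.12530e+01 -6.38000e-02
  4.39000e-02  2.00000e-04]
tool_pos [0.1562 0.6304 0.2295]
tool_rot [-177.644    89.891  -101.5535]
force [-0.5024 -0.4878  0.663 ]
wrist_torque [-0.0136 -0.0196  0.0496]
grip_width 0.0869
scene ['pixels', 'intrinsics', 'world_from_camera']
[[399.03, 0.0, 279.81], [0.0, 399.03, 218.31], [0.0, 0.0, 1.0]]
[[0.5195, -0.6844, 0.5116, 1.0864], [0.8543, 0.403, -0.3284, -0.4187], [0.0186, 0.6077, 0.794, 0.8997], [0.0, 0.0, 0.0, 1.0]]
side ['pixels', 'intrinsics', 'world_from_camera']
[[481.1, 0.0, 288.36], [0.0, 481.1, 210.75], [0.0, 0.0, 1.0]]
[[0.9885, 0.1004, -0.1129, 0.4102], [-0.1505, 0.5904, -0.793, -1.0362], [-0.013, 0.8009, 0.5987, 0.8408], [0.0, 0.0, 0.0, 1.0]]
wrist ['pixels', 'intrinsics', 'T_tool_cam']
[[312.07, 0.0, 283.04], [0.0, 312.07, 209.65], [0.0, 0.0, 1.0]]
[[0.0012, 0.2519, -0.9678, -0.1533], [-0.0009, 0.9678, 0.2519, 0.0676], [1.0, 0.0006, 0.0013, -0.0004], [0.0, 0.0, 0.0, 1.0]]
```

View pics/scene0.png

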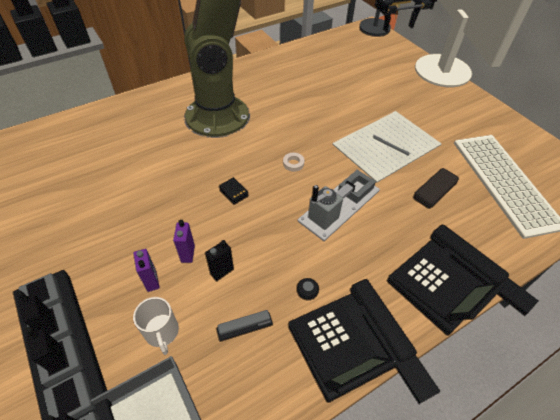

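View pics/side0.png

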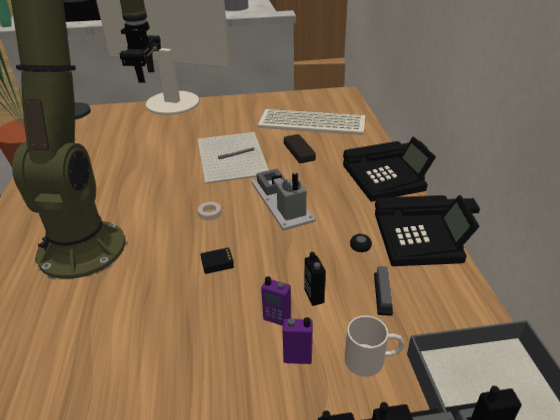

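View pics/wrist0.png

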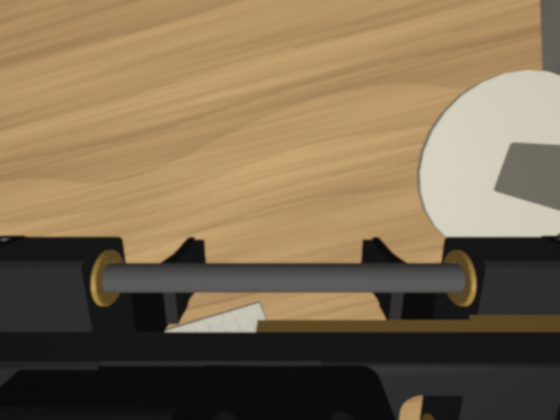

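The scene shows the black radio standing at about (220,260) and the holder at about (340,205), with its crank tower towards the left of the picture. I'll zoom in on both.

```bash
cat > h.py <<'E'
import numpy as np, cv2
from scipy.spatial.transform import Rotation as R
def load(n):
    d=np.load(n+".npz"); return {k:d[k] for k in d}
def ray(c,u,v,T=None):
    K=c["intrinsics"]; T=c["world_from_camera"] if T is None else T
    d=np.linalg.inv(K)@[u,v,1]; d=np.array([d[0],-d[1],-d[2]])
    return T[:3,3],T[:3,:3]@d
def plane(c,u,v,z,T=None):
    o,d=ray(c,u,v,T); return o+d*(z-o[2])/d[2]
def proj(c,p,T=None):
    K=c["intrinsics"]; T=c["world_from_camera"] if T is None else T
    q=T[:3,:3].T@(np.asarray(p)-T[:3,3]); q=K@[q[0],-q[1],-q[2]]; return q[:2]/q[2]
def two(c1,p1,c2,p2,T1=None,T2=None):
    o1,d1=ray(c1,*p1,T1);o2,d2=ray(c2,*p2,T2)
    s=np.linalg.lstsq(np.c_[d1,-d2],o2-o1,rcond=None)[0]
    a=o1+d1*s[0];b=o2+d2*s[1]; return (a+b)/2,np.linalg.norm(a-b)
def toolT(o):
    T=np.eye(4);T[:3,:3]=R.from_euler('xyz',o["tool_rot"],degrees=True).as_matrix();T[:3,3]=o["tool_pos"];return T
E
python3 - <<'E'
from h import *
def crop(n,x,y,w,h,s,o):
    im=cv2.cvtColor(load(n)["pixels"],cv2.COLOR_RGB2BGR)[y:y+h,x:x+w]
    cv2.imwrite("pics/"+o,cv2.resize(im,None,fx=s,fy=s,interpolation=cv2.INTER_CUBIC))
crop("scene0",190,160,200,130,4,"sc_crop.png")
crop("side0",220,160,120,160,4,"si_crop.png") if 0 else crop("side0",230,165,120,145,4,"si_crop.png")
E
```

```text
(no output)
```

View pics/sc_crop.png

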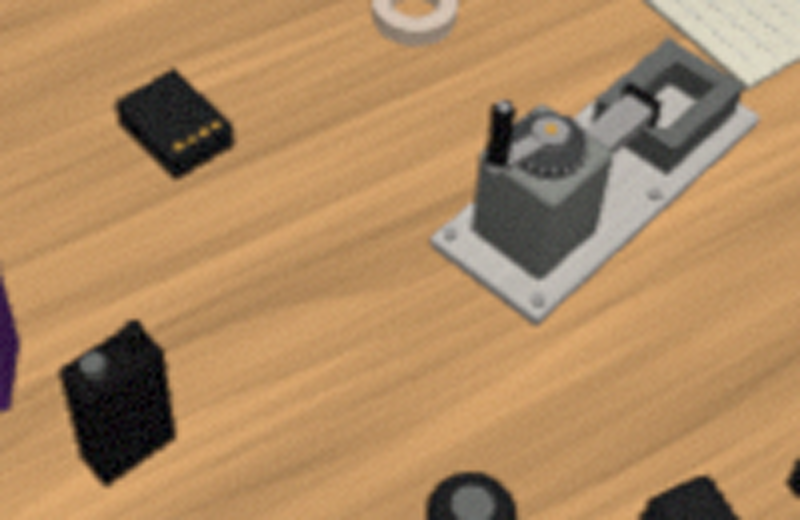

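View pics/si_crop.png

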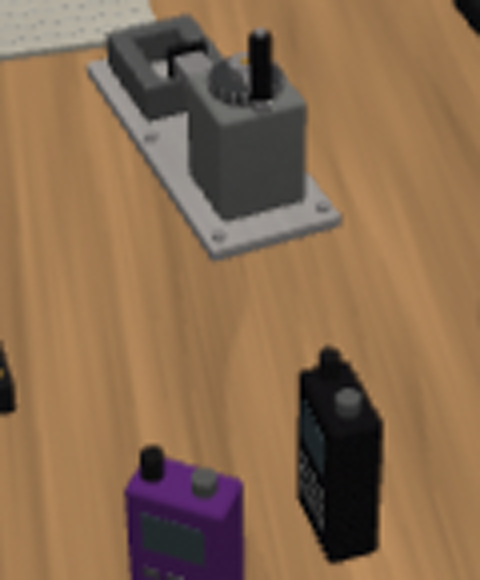

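Run:
```python
from h import *
np.set_printoptions(precision=4,suppress=True)
s=load("scene0");d=load("side0")
S=lambda x,y:(190+(x-1.5)/4,160+(y-1.5)/4); D=lambda x,y:(230+(x-1.5)/4,165+(y-1.5)/4)
pl={"L":(432,240),"B":(537,320),"R":(757,117)}
P={k:plane(s,*S(*v),.012) for k,v in pl.items()}
print(P, np.linalg.norm(P["L"]-P["B"]),np.linalg.norm(P["R"]-P["B"]), "centre",(P["L"]+P["R"])/2)
q={"L":(88,66),"B":(213,252),"R":(341,218)}
Q={k:plane(d,*D(*v),.012) for k,v in q.items()}
print(Q,np.linalg.norm(Q["L"]-Q["B"]),np.linalg.norm(Q["R"]-Q["B"]),(Q["L"]+Q["R"])/2)
for n,C,F,pts in(("scene",s,S,[(62,374,.105),(135,322,.105),(163,350,.105),(107,484,0),(175,436,0),(92,358,.114)]),("side",d,D,[(300,372,.105),(350,365,.105),(379,415,.105),(336,560,0),(379,548,0),(300,500,0),(348,396,.114),(329,352,.12)])):
  for x,y,z in pts: print(n,x,y,plane(C,*F(x,y),z))
print("pin",two(s,S(551,128),d,D(236,76)),plane(s,*S(551,128),.122))
print("griptop",two(s,S(504,105),d,D(261,34)),plane(s,*S(504,105),.173),plane(d,*D(261,34),.173))
```

```text
{'L': array([ 0.5437, -0.011 ,  0.012 ]), 'B': array([0.6367, 0.0133, 0.012 ]), 'R': array([0.57  , 0.2611, 0.012 ])} 0.09610871675445225 0.25662488383019993 centre [0.5569 0.1251 0.012 ]
{'L': array([0.4761, 0.2345, 0.012 ]), 'B': array([ 0.54  , -0.0125,  0.012 ]), 'R': array([0.634 , 0.0102, 0.012 ])} 0.2551912323942492 0.09676142060863423 [0.5551 0.1224 0.012 ]
scene 62 374 [ 0.5733 -0.2941  0.105 ]
scene 135 322 [ 0.5619 -0.241   0.105 ]
scene 163 350 [ 0.5884 -0.2357  0.105 ]
scene 107 484 [ 0.5948 -0.2879  0.    ]
scene 175 436 [ 0.5857 -0.235   0.    ]
scene 92 358 [ 0.578  -0.2759  0.114 ]
side 300 372 [ 0.5586 -0.2426  0.105 ]
side 350 365 [ 0.5876 -0.2415  0.105 ]
side 379 415 [ 0.5952 -0.2841  0.105 ]
side 336 560 [ 0.5718 -0.2909  0.    ]
side 379 548 [ 0.5983 -0.2858 -0.    ]
side 300 500 [ 0.5597 -0.2407  0.    ]
side 348 396 [ 0.5793 -0.2758  0.114 ]
side 329 352 [ 0.5745 -0.2452  0.12  ]
pin (array([0.5669, 0.0606, 0.1084]), np.float64(0.0049145234682304705)) [0.5735 0.0546 0.122 ]
griptop (array([0.5772, 0.0094, 0.1718]), np.float64(0.0017477488215781514)) [0.5772 0.0095 0.173 ] [0.5773 0.0062 0.173 ]
```

```bash
cat >> h.py <<'E'
def Rdown(yaw):  # tool z (jaw axis) at world yaw; x down
    z=np.array([np.cos(np.radians(yaw)),np.sin(np.radians(yaw)),0]); x=np.array([0,0,-1.]); return np.c_[x,np.cross(z,x),z]
def plan(wps):
    """wps: list of (x,y,z,yaw) TCP; prints offset & rotvec rel. to the current pose"""
    from cell import telemetry
    o=telemetry.get_obs();T=toolT(o)
    for w in wps:
        off=T[:3,:3].T@(np.array(w[:3])-T[:3,3]); rv=R.from_matrix(T[:3,:3].T@Rdown(w[3])).as_rotvec()
        print(w,"off",np.round(off,4).tolist(),"ang",np.round(rv,4).tolist(),"deg",round(np.degrees(np.linalg.norm(rv)),1))
def now():
    from cell import telemetry
    o=telemetry.get_obs();T=toolT(o)
    print("t",round(o["time_s"],2),"pos",np.round(o["tool_pos"],4),"jawyaw",round(np.degrees(np.arctan2(T[1,2],T[0,2])),2),"tilt",np.round(T[:3,0],3),"q",np.round(o["qpos"],1),"F",np.round(o["force"],1),"M",np.round(o["wrist_torque"],2),"w",round(o["grip_width"],4)); return o
E
python3 - <<'E'
from h import *
o=now();T=toolT(o);print(np.round(T,3))
plan([(.45,.45,.34,-40),(.6,.1,.34,-80),(.58,-.2,.34,-80),(.58,-.2,.34,-170),(.58,-.2,.34,10.5)])
E
```

```text
t 0.15 pos [0.1562 0.6305 0.2297] jawyaw 76.09 tilt [-0.    -0.001 -1.   ] q [-75.3  18.4  -4.   83.2   1.3  78.5  -3.3] F [ 0.5 -0.2  0.2] M [-0.   -0.02 -0.02] w 0.0872
[[-0.    -0.971  0.24   0.156]
 [-0.001  0.24   0.971  0.631]
 [-1.    -0.    -0.001  0.23 ]
 [ 0.     0.     0.     1.   ]]
(0.45, 0.45, 0.34, -40) off [-0.1101, -0.3286, -0.1048] ang [2.0261, -0.0009, 0.0015] deg 116.1
(0.6, 0.1, 0.34, -80) off [-0.1096, -0.5583, -0.4084] ang [2.7243, -0.0003, 0.002] deg 156.1
(0.58, -0.2, 0.34, -80) off [-0.1092, -0.611, -0.7045] ang [2.7243, -0.0003, 0.002] deg 156.1
(0.58, -0.2, 0.34, -170) off [-0.1092, -0.611, -0.7045] ang [-1.9881, -0.001, -0.0014] deg 113.9
(0.58, -0.2, 0.34, 10.5) off [-0.1092, -0.611, -0.7045] ang [1.1448, -0.0013, 0.0009] deg 65.6
```

Run:
```python
from h import *
plan([(.40,.50,.30,46),(.575,.052,.28,14.8)])
```

```text
(0.4, 0.5, 0.3, 46) off [-0.0702, -0.268, -0.0682] ang [0.5252, -0.0014, 0.0005] deg 30.1
(0.575, 0.052, 0.28, 14.8) off [-0.0496, -0.5456, -0.461] ang [1.0697, -0.0013, 0.0008] deg 61.3
```

>>> {"name": "drive_tool", "arguments": {
  "offset": [
    [-0.07,-0.06,-0.015],
    [-0.07,-0.12,-0.03],
    [-0.07,-0.18,-0.045],
    [-0.07,-0.24,-0.06],
    [-0.07,-0.27,-0.09],
    [-0.065,-0.31,-0.135],
    [-0.06,-0.355,-0.19],
    [-0.06,-0.395,-0.24],
    [-0.055,-0.435,-0.29],
    [-0.055,-0.475,-0.34]
  ],
  "angular": [
    [0.11,0,0],
    [0.22,0,0],
    [0.33,0,0],
    [0.44,0,0],
    [0.54,0,0],
    [0.65,0,0],
    [0.75,0,0],
    [0.85,0,0],
    [0.95,0,0],
    [1.05,0,0]
  ],
  "fingers": -1
}}

```text
time_s: 1.4
tool_pos: [0.5302, 0.1967, 0.285]
tool_rot: [-132.4, 89.9, -116.7]
force: [0.9, 0.4, -0.2]
grip_width: 0.087
```

Run:
```python
from h import *
now();plan([(.575,.052,.28,14.8)])
```

```text
t 1.4 pos [0.5302 0.1967 0.285 ] jawyaw 15.76 tilt [-0.001 -0.001 -1.   ] q [-43.2   6.8  22.1  91.4  -2.5  82.4  -5.1] F [ 0.9  0.4 -0.2] M [-0.03  0.02  0.03] w 0.087
(0.575, 0.052, 0.28, 14.8) off [0.0051, -0.1514, 0.0038] ang [0.0167, -0.0011, 0.0012] deg 1.0
```

>>> {"name": "drive_tool", "arguments": {
  "offset": [
    [0.005,-0.06,0.002],
    [0.005,-0.11,0.004],
    [0.005,-0.15,0.004],
    [0.005,-0.151,0.004],
    [0.005,-0.151,0.004],
    [0.005,-0.151,0.004]
  ],
  "angular": [
    [0.017,0,0],
    [0.017,0,0],
    [0.017,0,0],
    [0.017,0,0],
    [0.017,0,0],
    [0.017,0,0]
  ]
}}

```text
time_s: 2.15
tool_pos: [0.5747, 0.0544, 0.2799]
tool_rot: [-162.0, 89.9, -147.1]
force: [-0.1, 0.7, 0.9]
grip_width: 0.0875
```

```bash
cat >> h.py <<'E'
def shot(name,n="wrist"):
    from cell import vision
    o=now(); c=dict(vision.read_camera(n))
    if n=="wrist": c["world_from_camera"]=toolT(o)@c["T_tool_cam"]
    cv2.imwrite(f"pics/{name}.png",c["pixels"][:,:,::-1]); np.savez(name+".npz",**c); return c
E
python3 - <<'E'
from h import *
shot("w1")
E
```

```text
t 2.15 pos [0.5747 0.0544 0.2799] jawyaw 14.94 tilt [-0.001 -0.001 -1.   ] q [-33.5   8.7  28.7  90.4  -4.2  82.   10.5] F [-0.1  0.7  0.9] M [-0.06  0.03 -0.05] w 0.0875
```

View pics/w1.png

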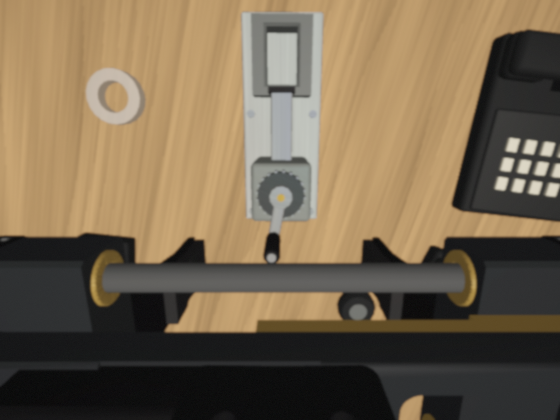

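The holder is fully in view. The pocket block is around (282,55), the brass pin about (280,198), and the grip top about (271,258).

Run:
```python
from h import *
im=cv2.imread("pics/w1.png")[0:275,225:340]
cv2.imwrite("pics/w1c.png",cv2.resize(im[:110],None,fx=5,fy=5,interpolation=cv2.INTER_CUBIC))
cv2.imwrite("pics/w1d.png",cv2.resize(im[150:270],None,fx=5,fy=5,interpolation=cv2.INTER_CUBIC))
```

```text
(no output)
```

View pics/w1c.png

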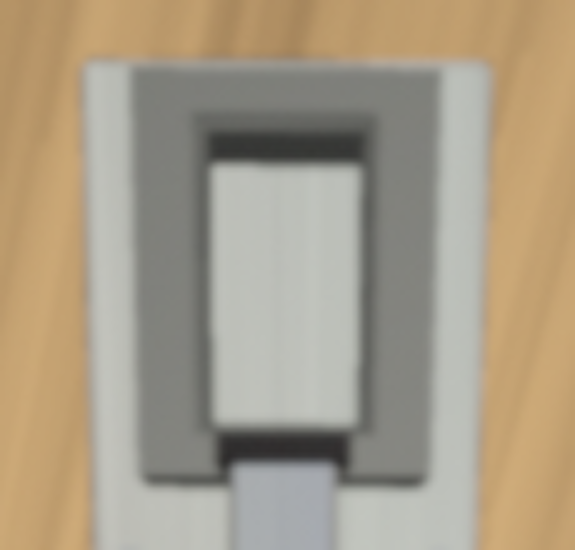

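View pics/w1d.png

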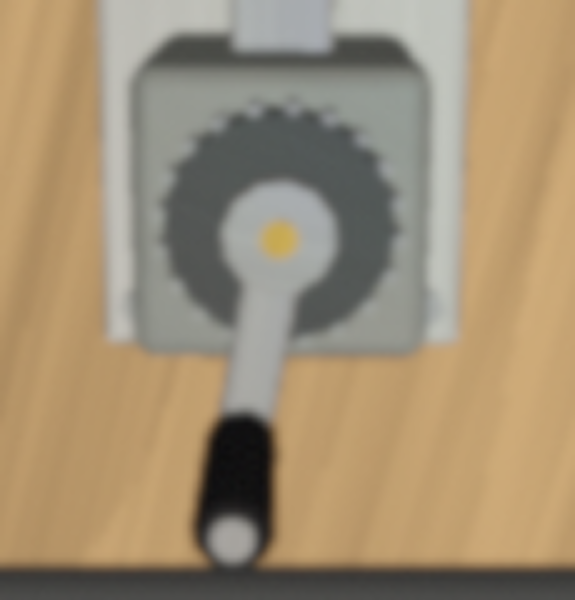

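Run:
```python
from h import *
np.set_printoptions(precision=4,suppress=True)
c=load("w1")
f=lambda x,y,y0=0:(225+(x-2)/5,y0+(y-2)/5)
A=[plane(c,*f(x,y),.012) for x,y in((84,62),(491,64))]+[plane(c,*f(x,y,150),.012) for x,y in((458,341),(108,341))]
A=np.array(A);print("plate",A,np.linalg.norm(A-np.roll(A,-1,0),axis=1),A.mean(0))
d=(A[0]+A[1]-A[2]-A[3]);print("yaw",np.degrees(np.arctan2(-d[0],d[1])))
B=np.array([plane(c,*f(x,y),.042) for x,y in((133,70),(441,70),(425,474),(142,474))]);print("block",B,np.linalg.norm(B-np.roll(B,-1,0),axis=1),B.mean(0))
d=(B[0]+B[1]-B[2]-B[3]);print("yaw",np.degrees(np.arctan2(-d[0],d[1])))
d=(B[1]-B[0]);print("yaw",np.degrees(np.arctan2(d[1],d[0])))
Tt=np.array([plane(c,*f(x,y,150),.1) for x,y in((135,68),(426,68),(430,350),(132,350))]);print("tower",Tt.mean(0),np.linalg.norm(Tt-np.roll(Tt,-1,0),axis=1))
pin=plane(c,*f(279,239,150),.122);g=plane(c,*f(232,540,150),.173);print("pin",pin,"grip",g,np.linalg.norm((g-pin)[:2]))
h=(A.mean(0)+0)[:2];
print("hub/pin in holder frame check: pocket-axis dist",np.linalg.norm((B.mean(0)-pin)[:2]))
s=load("scene0");dd=load("side0")
for n,C in(("s",s),("d",dd)):
  for q in(pin,g): print(n,proj(C,q))
```

```text
plate [[ 0.4746  0.2368  0.012 ]
 [ 0.5688  0.2613  0.012 ]
 [ 0.6336  0.0139  0.012 ]
 [ 0.5386 -0.0115  0.012 ]] [0.0974 0.2558 0.0983 0.2564] [0.5539 0.1251 0.012 ]
yaw 14.56269734774518
block [[0.4914 0.2297 0.042 ]
 [0.5577 0.2473 0.042 ]
 [0.5778 0.165  0.042 ]
 [0.5131 0.1478 0.042 ]] [0.0685 0.0847 0.0669 0.0847] [0.535  0.1975 0.042 ]
yaw 14.283532403796375
yaw 14.851985868577383
tower [0.5723 0.0541 0.1   ] [0.0618 0.0625 0.0663 0.0625]
pin [0.5725 0.053  0.122 ] grip [0.5761 0.0084 0.173 ] 0.04478892463881613
hub/pin in holder frame check: pocket-axis dist 0.14923200580447987
s [326.6463 191.6154]
s [314.9659 185.76  ]
d [290.465  180.0769]
d [294.2817 172.7359]
```

Run:
```python
from h import *
plan([(.586,-.305,.28,10.5)])
```

```text
(0.586, -0.305, 0.28, 10.5) off [0.0003, -0.35, -0.0818] ang [0.0775, -0.0013, 0.0007] deg 4.4
```

>>> {"name": "drive_tool", "arguments": {
  "offset": [
    [0,-0.06,-0.014],
    [0,-0.12,-0.028],
    [0,-0.18,-0.042],
    [0,-0.24,-0.056],
    [0,-0.3,-0.07],
    [0,-0.35,-0.082],
    [0,-0.35,-0.082],
    [0,-0.35,-0.082],
    [0,-0.35,-0.082]
  ],
  "angular": [
    [0.077,0,0],
    [0.077,0,0],
    [0.077,0,0],
    [0.077,0,0],
    [0.077,0,0],
    [0.077,0,0],
    [0.077,0,0],
    [0.077,0,0],
    [0.077,0,0]
  ]
}}

```text
time_s: 3.32
tool_pos: [0.5869, -0.3024, 0.2802]
tool_rot: [138.5, 90.0, 149.3]
force: [-0.1, 0.5, 0.5]
grip_width: 0.0871
```

Run:
```python
from h import *
shot("w2")
im=cv2.imread("pics/w2.png")[90:250,200:360]
cv2.imwrite("pics/w2c.png",cv2.resize(im,None,fx=3.75,fy=3.75,interpolation=cv2.INTER_CUBIC))
```

```text
t 3.33 pos [ 0.5869 -0.3024  0.2802] jawyaw 10.75 tilt [-0.001  0.    -1.   ] q [ -5.   21.8  40.9  78.4 -14.1  85.   45.8] F [-0.1  0.5  0.5] M [-0.08 -0.01 -0.05] w 0.0871
```

View pics/w2.png

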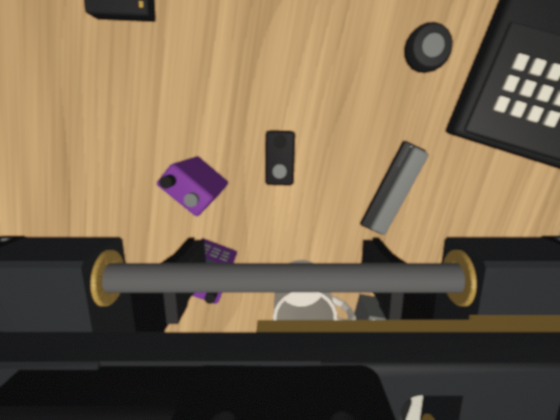

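View pics/w2c.png

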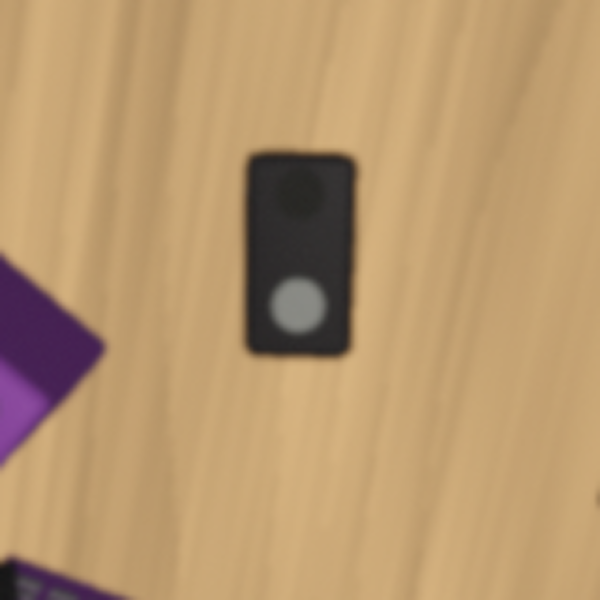

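Run:
```python
from h import *
np.set_printoptions(precision=4,suppress=True)
c=load("w2");im=c["pixels"].astype(int)
m=((im.max(2)<75)|((im.max(2)-im.min(2)<25)&(im.max(2)<170))).astype(np.uint8);m[:, :240]=0;m[:,320:]=0;m[200:]=0;m[:110]=0
cs,_=cv2.findContours(m,cv2.RETR_EXTERNAL,cv2.CHAIN_APPROX_NONE);k=max(cs,key=cv2.contourArea)
print(cv2.minAreaRect(k))
B=cv2.boxPoints(cv2.minAreaRect(k));W=np.array([plane(c,*p,.105) for p in B]);print(W,np.linalg.norm(W-np.roll(W,-1,0),axis=1),W.mean(0))
f=lambda x,y:(200+(x-1.4)/3.75,90+(y-1.4)/3.75)
kn=plane(c,*f(298,305),.114);an=plane(c,*f(300,193),.120);print(kn,an,np.linalg.norm(kn-an))
d=an-kn;print("yaw",np.degrees(np.arctan2(-d[0],d[1])))
W2=np.array([plane(c,*f(x,y),.105) for x,y in((248,156),(356,156),(350,354),(247,354))]);print(W2.mean(0))
for a,b in((3,0),(2,1)):
  d=W2[b]-W2[a];print(np.degrees(np.arctan2(-d[0],d[1])))
```

```text
((279.5, 157.5), (53.0, 27.0), 90.0)
[[ 0.5581 -0.2416  0.105 ]
 [ 0.5852 -0.2365  0.105 ]
 [ 0.5958 -0.2902  0.105 ]
 [ 0.5675 -0.2956  0.105 ]] [0.0276 0.0547 0.0288 0.0547] [ 0.5766 -0.266   0.105 ]
[ 0.5786 -0.2781  0.114 ] [ 0.5737 -0.2484  0.12  ] 0.03075426119817353
yaw 9.369534573649133
[ 0.5768 -0.2661  0.105 ]
9.60236775936055
9.445605133248426
```

Run:
```python
from h import *
plan([(.5767,-.2662,.20,10.2),(.5767,-.2662,.067,10.2)])
```

```text
(0.5767, -0.2662, 0.2, 10.2) off [0.0803, 0.0376, -0.003] ang [0.0094, -0.0007, -0.0003] deg 0.5
(0.5767, -0.2662, 0.067, 10.2) off [0.2133, 0.0376, -0.0029] ang [0.0094, -0.0007, -0.0003] deg 0.5
```

>>> {"name": "drive_tool", "arguments": {
  "offset": [
    [0.02,0.0376,-0.003],
    [0.05,0.0376,-0.003],
    [0.08,0.0376,-0.003],
    [0.08,0.0376,-0.003],
    [0.08,0.0376,-0.003]
  ],
  "angular": [
    [0.009,0,0],
    [0.009,0,0],
    [0.009,0,0],
    [0.009,0,0],
    [0.009,0,0]
  ],
  "fingers": -0.3,
  "squeeze": 20
}}

```text
time_s: 4.0
tool_pos: [0.5776, -0.2659, 0.2017]
tool_rot: [-26.5, 89.9, -16.2]
force: [0.0, -0.2, 0.3]
grip_width: 0.0572
```

Run:
```python
from h import *
now();plan([(.5767,-.2662,.067,10.2)])
shot("w3");shot("sd3","side")
im=cv2.imread("pics/sd3.png")[150:370,220:400]
cv2.imwrite("pics/sd3c.png",cv2.resize(im,None,fx=2.7,fy=2.7,interpolation=cv2.INTER_CUBIC))
```

```text
t 4.0 pos [ 0.5776 -0.2659  0.2017] jawyaw 10.28 tilt [ 0.001 -0.    -1.   ] q [ -9.1  20.4  40.   89.  -13.4  75.5  42.8] F [ 0.  -0.2  0.3] M [-0.11 -0.02  0.04] w 0.0572
(0.5767, -0.2662, 0.067, 10.2) off [0.1347, -0.0001, -0.001] ang [0.0015, 0.0009, 0.0005] deg 0.1
t 4.0 pos [ 0.5776 -0.2659  0.2017] jawyaw 10.28 tilt [ 0.001 -0.    -1.   ] q [ -9.1  20.4  40.   89.  -13.4  75.5  42.8] F [ 0.  -0.2  0.3] M [-0.11 -0.02  0.04] w 0.0572
t 4.05 pos [ 0.5777 -0.2663  0.2021] jawyaw 10.26 tilt [ 0.002 -0.001 -1.   ] q [ -9.1  20.4  40.1  88.9 -13.4  75.5  42.8] F [ 0.8 -1.2  0.3] M [-0.13 -0.   -0.01] w 0.057
```

View pics/sd3c.png

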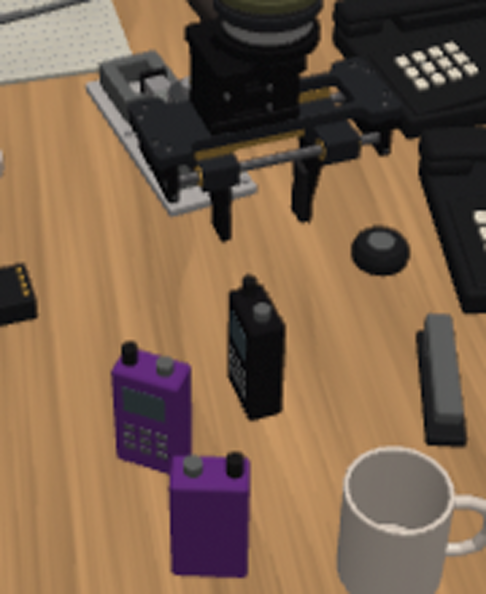

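View pics/w3.png

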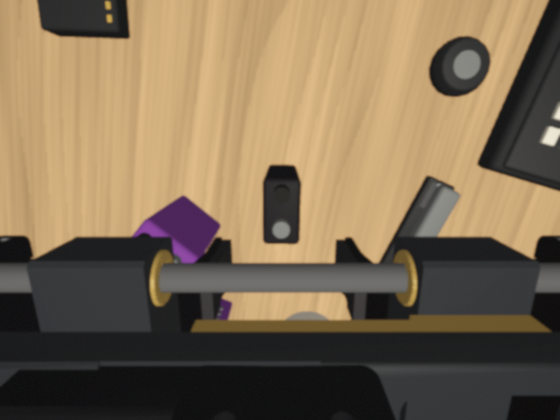

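Run:
```python
from h import *
c=load("sd3")
for x,y,z in((190,366,.105),(190,468,0),(190,350,.105),(112,366,.105),(250,460,.105),(130,345,.12),(480,500,0.05)): print(x,y,z,np.round(plane(c,220+x/2.7,150+y/2.7,z),3))
```

```text
190 366 0.105 [ 0.513 -0.324  0.105]
190 468 0 [ 0.51  -0.337 -0.   ]
190 350 0.105 [ 0.516 -0.306  0.105]
112 366 0.105 [ 0.453 -0.314  0.105]
250 460 0.105 [ 0.542 -0.424  0.105]
130 345 0.12 [ 0.469 -0.308  0.12 ]
480 500 0.05 [ 0.715 -0.444  0.05 ]
```

>>> {"name": "drive_tool", "arguments": {
  "offset": [
    [0.035,0,-0.001],
    [0.07,0,-0.001],
    [0.1,0,-0.001],
    [0.12,0,-0.001],
    [0.134,0,-0.001],
    [0.134,0,-0.001],
    [0.134,0,-0.001]
  ],
  "angular": [
    [0,0,0],
    [0,0,0],
    [0,0,0],
    [0,0,0],
    [0,0,0],
    [0,0,0],
    [0,0,0]
  ]
}}

```text
time_s: 4.97
tool_pos: [0.5777, -0.2672, 0.0692]
tool_rot: [-30.6, 89.8, -20.4]
force: [0.1, -0.0, -0.4]
grip_width: 0.0564
```

>>> {"name": "drive_tool", "arguments": {
  "offset": [
    [0,0,0],
    [0,0,0],
    [0,0,0],
    [0,0,0],
    [0,0,0],
    [0,0,0]
  ],
  "angular": [
    [0,0,0],
    [0,0,0],
    [0,0,0],
    [0,0,0],
    [0,0,0],
    [0,0,0]
  ],
  "fingers": 1,
  "squeeze": 20
}}

```text
time_s: 5.72
tool_pos: [0.5777, -0.2672, 0.0695]
tool_rot: [-29.2, 89.8, -19.0]
force: [-0.9, 0.3, 3.3]
grip_width: 0.032
```

Run:
```python
from h import *
now();plan([(.5767,-.2662,.20,10.2)])
```

```text
t 5.72 pos [ 0.5777 -0.2672  0.0695] jawyaw 10.24 tilt [ 0.004 -0.001 -1.   ] q [ -6.8  27.2  37.4  96.7 -18.3  62.1  46.3] F [-0.9  0.3  3.3] M [-0.1   0.23 -0.02] w 0.032
(0.5767, -0.2662, 0.2, 10.2) off [-0.1305, 0.001, -0.0004] ang [0.0007, 0.0034, 0.0019] deg 0.2
```

>>> {"name": "drive_tool", "arguments": {
  "offset": [
    [-0.02,0,0],
    [-0.06,0,0],
    [-0.12,0,0],
    [-0.18,0,0],
    [-0.225,0,0],
    [-0.225,0,0]
  ],
  "angular": [
    [0,0,0],
    [0,0,0],
    [0,0,0],
    [0,0,0],
    [0,0,0],
    [0,0,0]
  ],
  "squeeze": 25
}}

```text
time_s: 6.48
tool_pos: [0.5783, -0.2685, 0.2999]
tool_rot: [-29.6, 89.3, -19.4]
force: [-0.8, -0.7, -2.8]
grip_width: 0.0317
```

Run:
```python
from h import *
now();plan([(.5526,.130,.29,14.6)])
```

```text
t 6.47 pos [ 0.5783 -0.2685  0.2999] jawyaw 10.21 tilt [ 0.012 -0.004 -1.   ] q [ -9.5  17.6  41.4  80.8 -11.7  85.2  41.5] F [-0.8 -0.7 -2.8] M [-0.09  0.03 -0.01] w 0.0317
(0.5526, 0.13, 0.29, 14.6) off [0.0079, 0.3968, 0.0452] ang [-0.0766, 0.0107, 0.0066] deg 4.5
```

>>> {"name": "drive_tool", "arguments": {
  "offset": [
    [0.002,0.05,0.006],
    [0.003,0.11,0.012],
    [0.004,0.17,0.02],
    [0.006,0.23,0.027],
    [0.008,0.29,0.034],
    [0.008,0.35,0.041],
    [0.008,0.395,0.045],
    [0.008,0.397,0.045],
    [0.008,0.397,0.045],
    [0.008,0.397,0.045]
  ],
  "angular": [
    [-0.01,0.011,0.007],
    [-0.02,0.011,0.007],
    [-0.03,0.011,0.007],
    [-0.04,0.011,0.007],
    [-0.05,0.011,0.007],
    [-0.06,0.011,0.007],
    [-0.077,0.011,0.007],
    [-0.077,0.011,0.007],
    [-0.077,0.011,0.007],
    [-0.077,0.011,0.007]
  ]
}}

```text
time_s: 7.72
tool_pos: [0.5524, 0.1281, 0.2896]
tool_rot: [-161.2, 89.9, -146.7]
force: [0.4, 0.3, -1.9]
grip_width: 0.0316
```

>>> {"name": "drive_tool", "arguments": {
  "offset": [
    [0,0,0],
    [0,0,0]
  ],
  "angular": [
    [0,0,0],
    [0,0,0]
  ]
}}

```text
time_s: 7.98
tool_pos: [0.5526, 0.1269, 0.2896]
tool_rot: [-152.8, 89.9, -138.5]
force: [-0.9, -0.3, -2.8]
grip_width: 0.0316
```

Run:
```python
from h import *
shot("w4")
im=cv2.imread("pics/w4.png")[60:250,200:370]
cv2.imwrite("pics/w4c.png",cv2.resize(im,None,fx=3,fy=3,interpolation=cv2.INTER_CUBIC))
```

```text
t 7.97 pos [0.5526 0.1269 0.2896] jawyaw 14.34 tilt [-0.001 -0.001 -1.   ] q [-39.8   7.   26.8  90.9  -3.2  82.9   1.5] F [-0.9 -0.3 -2.8] M [-0.07  0.02  0.04] w 0.0316
```

View pics/w4c.png

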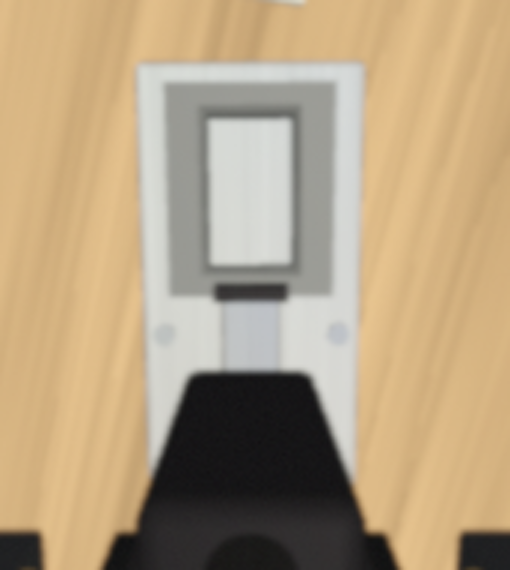

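Run:
```python
from h import *
np.set_printoptions(precision=4,suppress=True)
c=load("w4")
f=lambda x,y:(200+(x-1)/3,60+(y-1)/3)
def quad(n,pts,z):
    B=np.array([plane(c,*f(x,y),z) for x,y in pts]);d=(B[0]+B[1]-B[2]-B[3]);e=B[1]+B[2]-B[0]-B[3]
    print(n,B.mean(0),np.linalg.norm(B-np.roll(B,-1,0),axis=1),"yaw",np.degrees(np.arctan2(-d[0],d[1])),np.degrees(np.arctan2(e[1],e[0])))
quad("block",((165,82),(336,82),(331,296),(170,296)),.042)
quad("mouth",((198,105),(300,105),(299,273),(204,273)),.042)
quad("floor",((207,118),(295,118),(293,266),(209,266)),.012)
# radio foot edge in tool frame
T=c["world_from_camera"]@np.linalg.inv(c["T_tool_cam"])
for x in(190,308):
    p=plane(c,*f(x,375),.2896-.0695); print("foot edge tool",T[:3,:3].T@(p-T[:3,3]))
print([plane(c,*f(x,65),.012) for x in (137,364)])
```

```text
block [0.5349 0.1977 0.042 ] [0.0686 0.0851 0.0683 0.0851] yaw 14.293699637921218 14.286735893917113
mouth [0.5347 0.1981 0.042 ] [0.0412 0.0668 0.0401 0.0668] yaw 15.174811758731005 14.286547442575197
floor [0.5351 0.1975 0.012 ] [0.0383 0.0633 0.038  0.0633] yaw 14.301444897751832 14.286863466599378
foot edge tool [ 0.0695  0.0282 -0.014 ]
foot edge tool [0.0695 0.0282 0.0145]
[array([0.4745, 0.237 , 0.012 ]), array([0.569, 0.261, 0.012])]
```

Run:
```python
from h import *
plan([(.535,.198,.2896,14.4),(.535,.198,.14,14.4)])
```

```text
(0.535, 0.198, 0.2896, 14.4) off [0.0001, 0.0728, 0.0005] ang [-0.0005, -0.0009, 0.0002] deg 0.1
(0.535, 0.198, 0.14, 14.4) off [0.1497, 0.0728, 0.0007] ang [-0.0005, -0.0009, 0.0002] deg 0.1
```

>>> {"name": "drive_tool", "arguments": {
  "offset": [
    [0,0.04,0],
    [0,0.073,0.001],
    [0.03,0.073,0.001],
    [0.07,0.073,0.001],
    [0.11,0.073,0.001],
    [0.14,0.073,0.001],
    [0.15,0.073,0.001],
    [0.15,0.073,0.001],
    [0.15,0.073,0.001],
    [0.15,0.073,0.001]
  ],
  "angular": [
    [0,0,0],
    [0,0,0],
    [0,0,0],
    [0,0,0],
    [0,0,0],
    [0,0,0],
    [0,0,0],
    [0,0,0],
    [0,0,0],
    [0,0,0]
  ]
}}

```text
time_s: 9.28
tool_pos: [0.5361, 0.1986, 0.1411]
tool_rot: [13.7, 89.9, 28.0]
force: [0.5, -1.0, -2.0]
grip_width: 0.0318
```

Run:
```python
from h import *
shot("w5");plan([(.535,.198,.14,14.4),(.535,.198,.11,14.4),(.535,.198,.081,14.4)])
shot("sc5","scene");shot("sd5","side")
a=cv2.resize(cv2.imread("pics/sc5.png")[120:260,270:410],None,fx=3,fy=3,interpolation=cv2.INTER_CUBIC)
b=cv2.resize(cv2.imread("pics/sd5.png")[110:250,220:340],None,fx=3,fy=3,interpolation=cv2.INTER_CUBIC)
cv2.imwrite("pics/m5.png",np.hstack([a,b]))
```

```text
t 9.28 pos [0.5361 0.1986 0.1411] jawyaw 14.37 tilt [ 0.001  0.001 -1.   ] q [-43.4  12.7  23.2 101.9  -5.5  66.4  -4.1] F [ 0.5 -1.  -2. ] M [-0.15  0.   -0.03] w 0.0318
(0.535, 0.198, 0.14, 14.4) off [0.0008, -0.0002, -0.0011] ang [-0.0006, 0.0011, -0.0002] deg 0.1
(0.535, 0.198, 0.11, 14.4) off [0.0308, -0.0002, -0.0011] ang [-0.0006, 0.0011, -0.0002] deg 0.1
(0.535, 0.198, 0.081, 14.4) off [0.0598, -0.0002, -0.0011] ang [-0.0006, 0.0011, -0.0002] deg 0.1
t 9.32 pos [0.536  0.1985 0.1408] jawyaw 14.37 tilt [ 0.001  0.001 -1.   ] q [-43.4  12.7  23.2 101.9  -5.5  66.4  -4.1] F [-0.5 -0.1 -1.7] M [-0.09  0.03 -0.02] w 0.0319
t 9.38 pos [0.5358 0.1984 0.1406] jawyaw 14.37 tilt [ 0.001  0.    -1.   ] q [-43.4  12.8  23.2 101.9  -5.5  66.4  -4.1] F [-0.5 -0.3 -1.9] M [-0.08  0.05  0.02] w 0.032
```

View pics/m5.png

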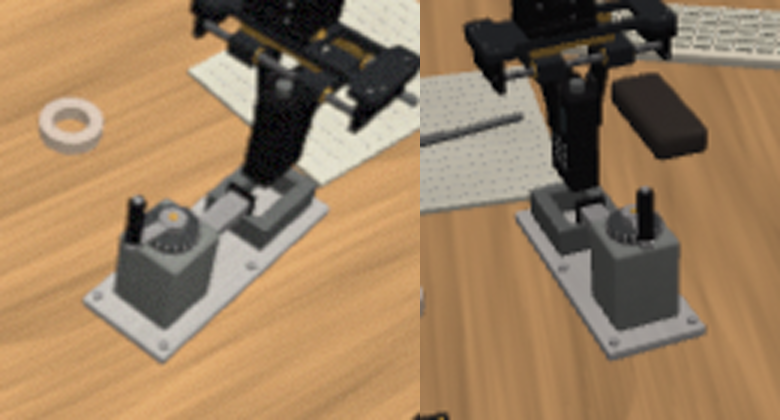

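View pics/w5.png

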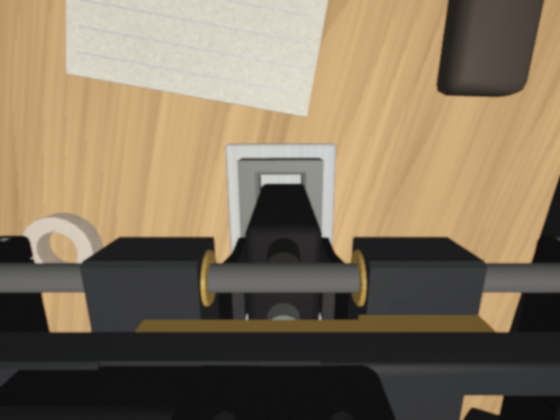

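The radio hangs over the pocket, aligned in all three views. I'm lowering it gently.

>>> {"name": "drive_tool", "arguments": {
  "offset": [
    [0.008,0,-0.001],
    [0.015,0,-0.001],
    [0.022,0,-0.001],
    [0.027,0,-0.001],
    [0.031,0,-0.001],
    [0.035,0,-0.001],
    [0.035,0,-0.001]
  ],
  "angular": [
    [0,0,0],
    [0,0,0],
    [0,0,0],
    [0,0,0],
    [0,0,0],
    [0,0,0],
    [0,0,0]
  ]
}}

```text
time_s: 10.3
tool_pos: [0.5345, 0.198, 0.105]
tool_rot: [-159.5, 90.0, -145.2]
force: [-0.6, 0.0, -2.7]
grip_width: 0.032
```

Run:
```python
from h import *
now();plan([(.535,.198,.081,14.4)])
```

```text
t 10.3 pos [0.5345 0.198  0.105 ] jawyaw 14.37 tilt [-0. -0. -1.] q [-43.   14.7  23.  104.1  -6.4  62.5  -3.4] F [-0.6  0.  -2.7] M [-0.07 -0.02 -0.02] w 0.032
(0.535, 0.198, 0.081, 14.4) off [0.024, -0.0002, 0.0005] ang [-0.0005, -0.0003, 0.0001] deg 0.0
```

6 mm into the mouth with no contact force. Continuing down.

>>> {"name": "drive_tool", "arguments": {
  "offset": [
    [0.004,0,0.0005],
    [0.008,0,0.0005],
    [0.012,0,0.0005],
    [0.016,0,0.0005],
    [0.019,0,0.0005],
    [0.021,0,0.0005],
    [0.022,0,0.0005],
    [0.022,0,0.0005]
  ],
  "angular": [
    [0,0,0],
    [0,0,0],
    [0,0,0],
    [0,0,0],
    [0,0,0],
    [0,0,0],
    [0,0,0],
    [0,0,0]
  ]
}}

```text
time_s: 11.3
tool_pos: [0.535, 0.1982, 0.083]
tool_rot: [-162.4, 90.0, -148.1]
force: [-0.1, 1.2, -1.6]
grip_width: 0.0319
```

Run:
```python
from h import *
now();plan([(.535,.198,.081,14.4)])
```

```text
t 11.3 pos [0.535  0.1982 0.083 ] jawyaw 14.37 tilt [-0. -0. -1.] q [-42.7  16.2  22.8 105.1  -7.2  60.1  -2.8] F [-0.1  1.2 -1.6] M [-0.03  0.02  0.02] w 0.0319
(0.535, 0.198, 0.081, 14.4) off [0.002, -0.0002, -0.0] ang [-0.0005, -0.0003, 0.0001] deg 0.0
```

>>> {"name": "drive_tool", "arguments": {
  "offset": [
    [0.001,0,0],
    [0.002,0,0],
    [0.003,0,0],
    [0.003,0,0]
  ],
  "angular": [
    [0,0,0],
    [0,0,0],
    [0,0,0],
    [0,0,0]
  ]
}}

```text
time_s: 11.8
tool_pos: [0.5351, 0.1983, 0.0814]
tool_rot: [100.0, 90.0, 114.4]
force: [-2.8, -0.1, 6.2]
grip_width: 0.0317
```

Contact came at exactly the expected height (0.0815). Releasing.

>>> {"name": "drive_tool", "arguments": {
  "offset": [
    [0,0,0],
    [0,0,0],
    [0,0,0],
    [0,0,0]
  ],
  "angular": [
    [0,0,0],
    [0,0,0],
    [0,0,0],
    [0,0,0]
  ],
  "fingers": -0.3
}}

```text
time_s: 12.3
tool_pos: [0.5351, 0.1983, 0.0813]
tool_rot: [112.2, 90.0, 126.6]
force: [-0.3, 0.0, -0.4]
grip_width: 0.0554
```

>>> {"name": "drive_tool", "arguments": {
  "offset": [
    [-0.02,0,0],
    [-0.06,0,0],
    [-0.11,0,0],
    [-0.16,0,0],
    [-0.19,0,0],
    [-0.2,0,0]
  ],
  "angular": [
    [0,0,0],
    [0,0,0],
    [0,0,0],
    [0,0,0],
    [0,0,0],
    [0,0,0]
  ]
}}

```text
time_s: 13.05
tool_pos: [0.536, 0.1984, 0.2833]
tool_rot: [22.2, 89.8, 36.6]
force: [-0.7, -0.6, 0.2]
grip_width: 0.0565
```

Run:
```python
from h import *
# view position: tool 40mm holder -y of axis, jaw -75.4
now();plan([(.575,.052,.28,14.6)])
shot("sc6","scene");shot("sd6","side")
a=cv2.resize(cv2.imread("pics/sc6.png")[120:260,270:410],None,fx=3,fy=3,interpolation=cv2.INTER_CUBIC)
b=cv2.resize(cv2.imread("pics/sd6.png")[110:250,220:340],None,fx=3,fy=3,interpolation=cv2.INTER_CUBIC)
cv2.imwrite("pics/m6.png",np.hstack([a,b]))
```

```text
t 13.05 pos [0.536  0.1984 0.2833] jawyaw 14.36 tilt [ 0.003  0.002 -1.   ] q [-44.4   7.5  23.8  91.   -3.1  82.   -5.9] F [-0.7 -0.6  0.2] M [-0.13  0.07 -0.05] w 0.0565
(0.575, 0.052, 0.28, 14.6) off [0.0031, -0.1515, 0.0014] ang [-0.0041, 0.0032, -0.0013] deg 0.3
t 13.05 pos [0.536  0.1984 0.2833] jawyaw 14.36 tilt [ 0.003  0.002 -1.   ] q [-44.4   7.5  23.8  91.   -3.1  82.   -5.9] F [-0.7 -0.6  0.2] M [-0.13  0.07 -0.05] w 0.0565
t 13.1 pos [0.5359 0.1985 0.2832] jawyaw 14.37 tilt [ 0.002  0.002 -1.   ] q [-44.4   7.5  23.8  91.   -3.1  82.   -5.9] F [0.6 0.5 0.9] M [-0.06  0.01 -0.02] w 0.0567
```

View pics/m6.png

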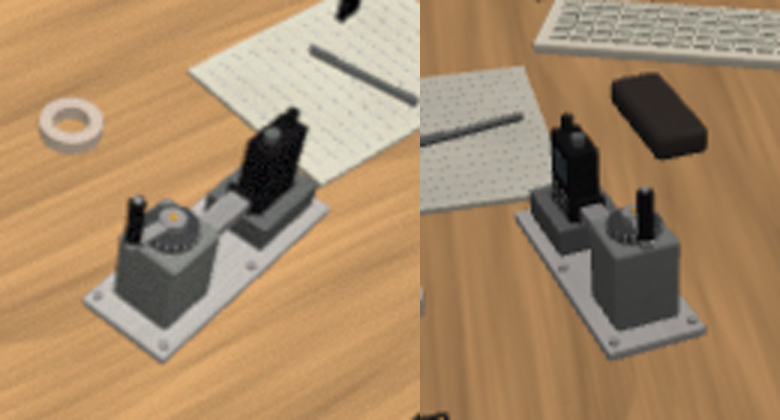

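Run:
```python
from h import *
plan([(.5761,.0079,.25,-75.4)])
```

```text
(0.5761, 0.0079, 0.25, -75.4) off [0.0314, -0.1946, -0.0079] ang [1.5667, 0.0, -0.0011] deg 89.8
```

>>> {"name": "drive_tool", "arguments": {
  "offset": [
    [0,-0.03,-0.001],
    [0,-0.06,-0.002],
    [0,-0.09,-0.004],
    [0.01,-0.12,-0.005],
    [0.02,-0.15,-0.007],
    [0.03,-0.18,-0.008],
    [0.031,-0.195,-0.008],
    [0.031,-0.195,-0.008],
    [0.031,-0.195,-0.008],
    [0.031,-0.195,-0.008]
  ],
  "angular": [
    [0.17,0,0],
    [0.34,0,0],
    [0.51,0,0],
    [0.68,0,0],
    [0.85,0,0],
    [1.02,0,0],
    [1.19,0,0],
    [1.36,0,0],
    [1.5,0,0],
    [1.567,0,0]
  ]
}}

```text
time_s: 14.4
tool_pos: [0.575, 0.0074, 0.248]
tool_rot: [-102.0, 89.8, -177.6]
force: [0.8, 0.1, 0.6]
grip_width: 0.057
```

Run:
```python
from h import *
shot("w7");plan([(.5761,.0079,.25,-75.4),(.5761,.0079,.145,-75.4)])
```

```text
t 14.4 pos [0.575  0.0074 0.248 ] jawyaw -75.59 tilt [-0.003 -0.    -1.   ] q [-37.5  10.   38.8  93.8  -6.4  78.6 -73.4] F [0.8 0.1 0.6] M [-0.12  0.13  0.  ] w 0.057
(0.5761, 0.0079, 0.25, -75.4) off [-0.0019, 0.0012, -0.0002] ang [-0.0047, -0.0006, 0.0031] deg 0.3
(0.5761, 0.0079, 0.145, -75.4) off [0.1031, 0.0016, -0.0002] ang [-0.0047, -0.0006, 0.0031] deg 0.3
```

View pics/w7.png

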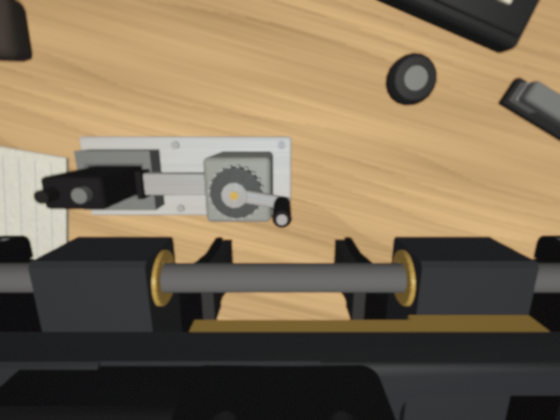

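Run:
```python
from h import *
c=load("w7");print(plane(c,282,219.5,.173),plane(c,234.5,196.5,.122))
```

```text
[0.57665754 0.00766222 0.173     ] [0.57235827 0.05156096 0.122     ]
```

>>> {"name": "drive_tool", "arguments": {
  "offset": [
    [0.02,0.002,0],
    [0.05,0.002,0],
    [0.08,0.002,0],
    [0.095,0.002,0],
    [0.103,0.002,0],
    [0.103,0.002,0],
    [0.103,0.002,0]
  ],
  "angular": [
    [-0.004,0,0.003],
    [-0.004,0,0.003],
    [-0.004,0,0.003],
    [-0.004,0,0.003],
    [-0.004,0,0.003],
    [-0.004,0,0.003],
    [-0.004,0,0.003]
  ]
}}

```text
time_s: 15.32
tool_pos: [0.5773, 0.0078, 0.146]
tool_rot: [104.2, 89.9, 28.8]
force: [0.3, -0.1, 0.8]
grip_width: 0.0566
```

Run:
```python
from h import *
now();plan([(.5764,.0078,.145,-75.4)])
shot("w8")
```

```text
t 15.32 pos [0.5773 0.0078 0.146 ] jawyaw -75.44 tilt [ 0.002  0.001 -1.   ] q [-36.2  14.7  38.  101.2  -9.8  67.3 -70.7] F [ 0.3 -0.1  0.8] M [-0.02  0.16  0.02] w 0.0566
(0.5764, 0.0078, 0.145, -75.4) off [0.001, -0.0009, -0.0002] ang [-0.0006, -0.0004, -0.0017] deg 0.1
t 15.32 pos [0.5773 0.0078 0.146 ] jawyaw -75.44 tilt [ 0.002  0.001 -1.   ] q [-36.2  14.7  38.  101.2  -9.8  67.3 -70.7] F [ 0.3 -0.1  0.8] M [-0.02  0.16  0.02] w 0.0566
```

View pics/w8.png

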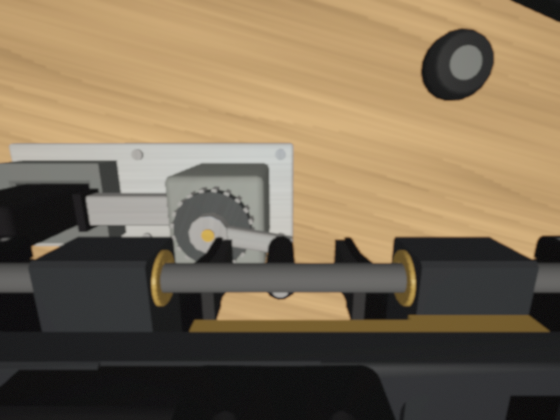

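>>> {"name": "drive_tool", "arguments": {
  "offset": [
    [0.001,-0.001,0],
    [0.001,-0.001,0],
    [0.001,-0.001,0],
    [0.001,-0.001,0],
    [0.001,-0.001,0],
    [0.001,-0.001,0]
  ],
  "angular": [
    [0,0,0],
    [0,0,0],
    [0,0,0],
    [0,0,0],
    [0,0,0],
    [0,0,0]
  ],
  "fingers": 1,
  "squeeze": 22
}}

```text
time_s: 16.12
tool_pos: [0.5761, 0.0085, 0.1449]
tool_rot: [140.9, 89.9, 65.5]
force: [-1.2, 2.2, 0.4]
grip_width: 0.0155
```

```bash
cat >> h.py <<'E'
AX=np.array([.5725,.0525]); RR=.045
def status():
    o=now();v=np.array(o["tool_pos"][:2])-AX;th=np.arctan2(v[1],v[0]);t=np.array([np.sin(th),-np.cos(th)]) # clockwise tangent
    F=np.array(o["force"][:2]);print("th",round(np.degrees(th),1),"r",round(np.linalg.norm(v),4),"resist",round(-F@t,2),"radial",round(F@v/np.linalg.norm(v),2)); return th
def arc(ths,z=.145,yaw=-75.4,r=RR,ax=AX):
    plan([(ax[0]+r*np.cos(np.radians(a)),ax[1]+r*np.sin(np.radians(a)),z,yaw) for a in ths])
E
python3 - <<'E'
from h import *
th=status(); arc([-86-8*i for i in range(1,10)])
E
```

```text
t 16.12 pos [0.5761 0.0085 0.1449] jawyaw -75.4 tilt [ 0.001  0.002 -1.   ] q [-36.2  14.6  38.  101.4  -9.8  67.2 -70.7] F [-1.2  2.2  0.4] M [0.42 0.31 0.04] w 0.0155
th -85.4 r 0.0442 resist -1.04 radial -2.25
(np.float64(0.5693609586815144), np.float64(0.007609617738307914), 0.145, -75.4) off [-0.0001, -0.0067, -0.0008] ang [0.0001, -0.0016, -0.0013] deg 0.1
(np.float64(0.5631439739132008), np.float64(0.008483357966978744), 0.145, -75.4) off [-0.0001, -0.0125, -0.0033] ang [0.0001, -0.0016, -0.0013] deg 0.1
(np.float64(0.5571090935503449), np.float64(0.010213832064634124), 0.145, -75.4) off [-0.0001, -0.0179, -0.0065] ang [0.0001, -0.0016, -0.0013] deg 0.1
(np.float64(0.551373779674635), np.float64(0.012767358321348288), 0.145, -75.4) off [-0.0001, -0.0228, -0.0104] ang [0.0001, -0.0016, -0.0013] deg 0.1
(np.float64(0.5460496636468387), np.float64(0.016094235253127365), 0.145, -75.4) off [-0.0001, -0.0271, -0.0149] ang [0.0001, -0.0016, -0.0013] deg 0.1
(np.float64(0.5412403733293452), np.float64(0.0201297089847607), 0.145, -75.4) off [-0.0001, -0.0308, -0.0201] ang [0.0001, -0.0016, -0.0013] deg 0.1
(np.float64(0.5370395160876975), np.float64(0.02479523361034537), 0.145, -75.4) off [-0.0001, -0.0337, -0.0256] ang [0.0001, -0.0016, -0.0013] deg 0.1
(np.float64(0.5335288568297003), np.float64(0.030000000000000002), 0.145, -75.4) off [-0.0001, -0.0357, -0.0315] ang [0.0001, -0.0016, -0.0013] deg 0.1
(np.float64(0.5307767265444946), np.float64(0.03564270329628395), 0.145, -75.4) off [-0.0001, -0.037, -0.0377] ang [0.0001, -0.0016, -0.0013] deg 0.1
```

>>> {"name": "drive_tool", "arguments": {
  "offset": [
    [0,-0.0067,-0.0008],
    [0,-0.0125,-0.0033],
    [0,-0.0179,-0.0065],
    [0,-0.0228,-0.0104],
    [0,-0.0271,-0.0149],
    [0,-0.0308,-0.0201],
    [0,-0.0308,-0.0201]
  ],
  "angular": [
    [0,0,0],
    [0,0,0],
    [0,0,0],
    [0,0,0],
    [0,0,0],
    [0,0,0],
    [0,0,0]
  ]
}}

```text
time_s: 17.0
tool_pos: [0.5409, 0.0208, 0.145]
tool_rot: [146.4, 89.8, 71.0]
force: [2.6, 3.4, -2.7]
grip_width: 0.0152
```

Run:
```python
from h import *
status(); arc([-140-6*i for i in range(1,10)])
shot("w9");shot("sc9","scene");shot("sd9","side")
a=cv2.resize(cv2.imread("pics/sc9.png")[140:240,270:400],None,fx=3,fy=3,interpolation=cv2.INTER_CUBIC)
b=cv2.resize(cv2.imread("pics/sd9.png")[130:230,220:340],None,fx=3,fy=3,interpolation=cv2.INTER_CUBIC)
cv2.imwrite("pics/m9.png",np.hstack([a,b]))
```

```text
t 17.0 pos [0.5409 0.0208 0.145 ] jawyaw -75.35 tilt [ 0.001  0.002 -1.   ] q [-39.2   9.6  37.7 106.2  -6.6  66.3 -74.5] F [ 2.6  3.4 -2.7] M [ 0.74 -0.48  0.02] w 0.0152
th -134.9 r 0.0447 resist -0.55 radial -4.27
(np.float64(0.5351933092350232), np.float64(0.02733631934381639), 0.145, -75.4) off [0.0, -0.0039, -0.0078] ang [0.0008, -0.0022, -0.0015] deg 0.2
(np.float64(0.5327673583213482), np.float64(0.03137377967463492), 0.145, -75.4) off [0.0, -0.0052, -0.0123] ang [0.0008, -0.0022, -0.0015] deg 0.2
(np.float64(0.5307767265444946), np.float64(0.03564270329628395), 0.145, -75.4) off [0.0, -0.0061, -0.0169] ang [0.0008, -0.0022, -0.0015] deg 0.2
(np.float64(0.5292432236827757), np.float64(0.040096318988235034), 0.145, -75.4) off [0.0, -0.0064, -0.0216] ang [0.0008, -0.0022, -0.0015] deg 0.2
(np.float64(0.5281836511144506), np.float64(0.04468583200498814), 0.145, -75.4) off [0.0001, -0.0063, -0.0263] ang [0.0008, -0.0022, -0.0015] deg 0.2
(np.float64(0.527609617738308), np.float64(0.04936095868151435), 0.145, -75.4) off [0.0001, -0.0057, -0.031] ang [0.0008, -0.0022, -0.0015] deg 
[... 269 characters left out ...]
0.0008, -0.0022, -0.0015] deg 0.2
(np.float64(0.5288366923175801), np.float64(0.06338648530198504), 0.145, -75.4) off [0.0001, -0.0009, -0.0443] ang [0.0008, -0.0022, -0.0015] deg 0.2
t 17.0 pos [0.5409 0.0208 0.145 ] jawyaw -75.35 tilt [ 0.001  0.002 -1.   ] q [-39.2   9.6  37.7 106.2  -6.6  66.3 -74.5] F [ 2.6  3.4 -2.7] M [ 0.74 -0.48  0.02] w 0.0152
t 17.05 pos [0.5411 0.0207 0.145 ] jawyaw -75.37 tilt [ 0.001  0.003 -1.   ] q [-39.1   9.6  37.8 106.2  -6.6  66.3 -74.5] F [ 2.5  4.6 -1.9] M [ 0.78 -0.51 -0.02] w 0.0157
t 17.1 pos [0.5411 0.0205 0.145 ] jawyaw -75.38 tilt [ 0.001  0.002 -1.   ] q [-39.1   9.7  37.8 106.2  -6.6  66.3 -74.5] F [ 3.3  3.3 -1.9] M [ 0.81 -0.49 -0.02] w 0.0153
```

View pics/m9.png

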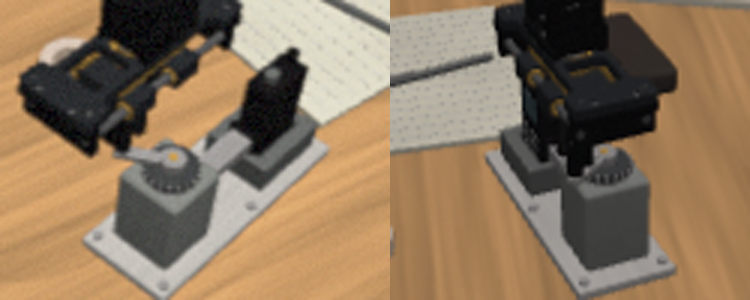

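View pics/w9.png

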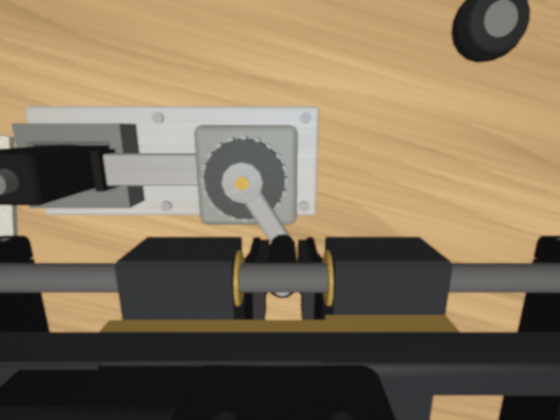

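```bash
sed -i 's/RR=.045/RR=.0438/' h.py
python3 - <<'E'
from h import *
status(); arc([-140,-145,-150,-155])
E
```

```text
t 17.15 pos [0.5412 0.0204 0.145 ] jawyaw -75.39 tilt [ 0.001  0.002 -1.   ] q [-39.1   9.7  37.8 106.1  -6.6  66.3 -74.5] F [ 2.5  3.8 -1.6] M [ 0.84 -0.52 -0.01] w 0.0154
th -134.3 r 0.0448 resist -0.9 radial -4.44
(np.float64(0.5389472533913888), np.float64(0.02434590269572957), 0.145, -75.4) off [-0.0, -0.0012, -0.0044] ang [0.0002, -0.0019, -0.0014] deg 0.1
(np.float64(0.5366211404601422), np.float64(0.027377352087824186), 0.145, -75.4) off [-0.0, -0.0027, -0.0079] ang [0.0002, -0.0019, -0.0014] deg 0.1
(np.float64(0.5345680873142415), np.float64(0.030600000000000002), 0.145, -75.4) off [-0.0, -0.0039, -0.0115] ang [0.0002, -0.0019, -0.0014] deg 0.1
(np.float64(0.5328037189277948), np.float64(0.03398932013575736), 0.145, -75.4) off [-0.0, -0.0047, -0.0152] ang [0.0002, -0.0019, -0.0014] deg 0.1
```

>>> {"name": "drive_tool", "arguments": {
  "offset": [
    [0,-0.0012,-0.0044],
    [0,-0.0027,-0.0079],
    [0,-0.0039,-0.0115],
    [0,-0.0047,-0.0152]
  ],
  "angular": [
    [0,0,0],
    [0,0,0],
    [0,0,0],
    [0,0,0]
  ]
}}

```text
time_s: 17.65
tool_pos: [0.5322, 0.0331, 0.145]
tool_rot: [-174.6, 89.9, 110.0]
force: [-0.2, -1.9, 2.9]
grip_width: 0.0151
```

Run:
```python
from h import *
status(); arc([-157,-162,-167,-172,-177])
```

```text
t 17.65 pos [0.5322 0.0331 0.145 ] jawyaw -75.43 tilt [-0.     0.001 -1.   ] q [-40.5   8.5  37.2 107.2  -5.7  66.2 -76.7] F [-0.2 -1.9  2.9] M [-0.51  0.23  0.  ] w 0.0151
th -154.3 r 0.0447 resist 1.67 radial 1.02
(np.float64(0.5321818874187831), np.float64(0.03538597657216981), 0.145, -75.4) off [0.0, 0.0006, -0.0022] ang [-0.0005, -0.0013, 0.0001] deg 0.1
(np.float64(0.5308437245862723), np.float64(0.0389650556463773), 0.145, -75.4) off [0.0, 0.0002, -0.006] ang [-0.0005, -0.0013, 0.0001] deg 0.1
(np.float64(0.5298225911624067), np.float64(0.042647143819738706), 0.145, -75.4) off [0.0, 0.0001, -0.0098] ang [-0.0005, -0.0013, 0.0001] deg 0.1
(np.float64(0.5291262585891192), np.float64(0.04640421817794914), 0.145, -75.4) off [0.0, 0.0004, -0.0136] ang [-0.0005, -0.0013, 0.0001] deg 0.1
(np.float64(0.5287600263777497), np.float64(0.050207685116559056), 0.145, -75.4) off [0.0, 0.001, -0.0174] ang [-0.0005, -0.0013, 0.0001] deg 0.1
```

>>> {"name": "drive_tool", "arguments": {
  "offset": [
    [0,0,-0.0032],
    [0,-0.0004,-0.007],
    [0,-0.0005,-0.0105]
  ],
  "angular": [
    [0,0,0],
    [0,0,0],
    [0,0,0]
  ]
}}

```text
time_s: 18.02
tool_pos: [0.5285, 0.0433, 0.145]
tool_rot: [-139.0, 89.9, 145.5]
force: [-2.5, -1.2, 3.4]
grip_width: 0.0155
```

```bash
sed -i 's/RR=.0438/RR=.0444/' h.py
python3 - <<'E'
from h import *
status(); arc([-169,-173,-177,-181])
E
```

```text
t 18.02 pos [0.5285 0.0433 0.145 ] jawyaw -75.43 tilt [-0.002  0.001 -1.   ] q [-41.3   8.1  36.8 107.5  -5.3  66.2 -78.1] F [-2.5 -1.2  3.4] M [-0.48  0.62 -0.05] w 0.0155
th -168.1 r 0.0449 resist 0.7 radial 2.69
(np.float64(0.5289157530549238), np.float64(0.0440280806052814), 0.145, -75.4) off [0.0, 0.0006, -0.0006] ang [-0.0005, -0.0014, 0.0012] deg 0.1
(np.float64(0.5284309508671253), np.float64(0.04708900115281145), 0.145, -75.4) off [0.0, 0.0009, -0.0037] ang [-0.0005, -0.0014, 0.0012] deg 0.1
(np.float64(0.5281608486568969), np.float64(0.050176283542813296), 0.145, -75.4) off [0.0001, 0.0014, -0.0068] ang [-0.0005, -0.0014, 0.0012] deg 0.1
(np.float64(0.5281067623350563), np.float64(0.05327488684581539), 0.145, -75.4) off [0.0001, 0.0021, -0.0098] ang [-0.0005, -0.0014, 0.0012] deg 0.1
```

>>> {"name": "drive_tool", "arguments": {
  "offset": [
    [0,0.0002,-0.003],
    [0,0.0006,-0.0065],
    [0,0.0013,-0.01]
  ],
  "angular": [
    [0,0,0],
    [0,0,0],
    [0,0,0]
  ]
}}

```text
time_s: 18.4
tool_pos: [0.5273, 0.0536, 0.1451]
tool_rot: [-142.6, 89.9, 142.0]
force: [-0.2, -1.0, 2.1]
grip_width: 0.0151
```

Run:
```python
from h import *
from scipy.optimize import least_squares
P=np.array([(.5761,.0085),(.5409,.0208),(.5322,.0331),(.5285,.0433),now()["tool_pos"][:2]])
f=least_squares(lambda a:np.linalg.norm(P-a,axis=1)-.045,[.5725,.0525]);print(f.x,f.fun)
status(); arc([-184,-188,-192,-196,-200],r=.0448)
```

```text
t 18.4 pos [0.5273 0.0536 0.1451] jawyaw -75.43 tilt [-0.001  0.001 -1.   ] q [-42.1   8.   36.3 107.5  -5.2  66.2 -79.3] F [-0.2 -1.   2.1] M [-0.36  0.35 -0.  ] w 0.0151
[0.57230344 0.05327701] [-6.23220489e-05  1.76680817e-04 -1.06818095e-04 -7.47049157e-05
  4.01816434e-05]
t 18.4 pos [0.5273 0.0536 0.1451] jawyaw -75.43 tilt [-0.001  0.001 -1.   ] q [-42.1   8.   36.3 107.5  -5.2  66.2 -79.3] F [-0.2 -1.   2.1] M [-0.36  0.35 -0.  ] w 0.0151
th 178.6 r 0.0452 resist 1.05 radial 0.2
(np.float64(0.5278091305483599), np.float64(0.05562509002373681), 0.145, -75.4) off [0.0001, 0.001, -0.0018] ang [-0.0005, -0.0015, 0.0012] deg 0.1
(np.float64(0.5281359905203776), np.float64(0.05873495492301093), 0.145, -75.4) off [0.0001, 0.0021, -0.0047] ang [-0.0005, -0.0015, 0.0012] deg 0.1
(np.float64(0.5286789874871255), np.float64(0.06181444374863562), 0.145, -75.4) off [0.0001, 0.0034, -0.0076] ang [-0.0005, -0.0015, 0.0012] deg 0.1
(np.float64(0.5294354760219633), np.float64(0.06484855354060155), 0.145, -75.4) off [0.0001, 0.0049, -0.0103] ang [-0.0005, -0.0015, 0.0012] deg 0.1
(np.float64(0.5304017705887913), np.float64(0.06782250242098996), 0.145, -75.4) off [0.0001, 0.0066, -0.013] ang [-0.0005, -0.0015, 0.0012] deg 0.1
```

Circle refit: axis at (0.5723, 0.0533), radius 45 mm, residual under 0.2 mm. I'll use that from here.

```bash
sed -i 's/AX=np.array(\[.5725,.0525\]); RR=.0444/AX=np.array([.5723,.0533]); RR=.045/' h.py
python3 - <<'E'
from h import *
status(); arc([-184,-188,-192,-196,-200])
E
```

```text
t 18.4 pos [0.5273 0.0536 0.1451] jawyaw -75.43 tilt [-0.001  0.001 -1.   ] q [-42.1   8.   36.3 107.5  -5.2  66.2 -79.3] F [-0.2 -1.   2.1] M [-0.36  0.35 -0.  ] w 0.0151
th 179.6 r 0.045 resist 1.05 radial 0.22
(np.float64(0.527409617738308), np.float64(0.056439041318485636), 0.145, -75.4) off [0.0001, 0.0008, -0.0027] ang [-0.0005, -0.0015, 0.0012] deg 0.1
(np.float64(0.5277379369066294), np.float64(0.059562789543202946), 0.145, -75.4) off [0.0001, 0.002, -0.0056] ang [-0.0005, -0.0015, 0.0012] deg 0.1
(np.float64(0.5282833579669788), np.float64(0.06265602608679918), 0.145, -75.4) off [0.0001, 0.0033, -0.0085] ang [-0.0005, -0.0015, 0.0012] deg 0.1
(np.float64(0.5290432236827757), np.float64(0.06570368101176495), 0.145, -75.4) off [0.0001, 0.0048, -0.0112] ang [-0.0005, -0.0015, 0.0012] deg 0.1
(np.float64(0.5300138320646341), np.float64(0.06869090644965509), 0.145, -75.4) off [0.0001, 0.0065, -0.0139] ang [-0.0005, -0.0015, 0.0012] deg 0.1
```

>>> {"name": "drive_tool", "arguments": {
  "offset": [
    [0,0.0008,-0.0027],
    [0,0.002,-0.0056],
    [0,0.0033,-0.0085]
  ],
  "angular": [
    [0,0,0],
    [0,0,0],
    [0,0,0]
  ]
}}

```text
time_s: 18.77
tool_pos: [0.5283, 0.0631, 0.1451]
tool_rot: [-143.6, 89.9, 141.0]
force: [-1.2, -0.7, 3.5]
grip_width: 0.0153
```

Run:
```python
from h import *
status(); arc([-196,-200,-204,-208])
```

```text
t 18.77 pos [0.5283 0.0631 0.1451] jawyaw -75.42 tilt [-0.002  0.001 -1.   ] q [-42.6   8.3  35.9 107.2  -5.4  66.2 -80.2] F [-1.2 -0.7  3.5] M [-0.3   0.54  0.01] w 0.0153
th 167.5 r 0.0451 resist 0.94 radial 1.06
(np.float64(0.5290432236827757), np.float64(0.06570368101176495), 0.145, -75.4) off [0.0001, 0.0014, -0.0024] ang [-0.0003, -0.0017, 0.0013] deg 0.1
(np.float64(0.5300138320646341), np.float64(0.06869090644965509), 0.145, -75.4) off [0.0001, 0.0031, -0.005] ang [-0.0003, -0.0017, 0.0013] deg 0.1
(np.float64(0.531190454406083), np.float64(0.07160314893841101), 0.145, -75.4) off [0.0001, 0.005, -0.0075] ang [-0.0003, -0.0017, 0.0013] deg 0.1
(np.float64(0.5325673583213483), np.float64(0.07442622032536508), 0.145, -75.4) off [0.0001, 0.007, -0.0099] ang [-0.0003, -0.0017, 0.0013] deg 0.1
```

>>> {"name": "drive_tool", "arguments": {
  "offset": [
    [0,0.0014,-0.0024],
    [0,0.0031,-0.005],
    [0,0.005,-0.0075]
  ],
  "angular": [
    [0,0,0],
    [0,0,0],
    [0,0,0]
  ]
}}

```text
time_s: 19.15
tool_pos: [0.5312, 0.072, 0.1451]
tool_rot: [-145.1, 89.9, 139.5]
force: [-1.6, 0.0, 3.1]
grip_width: 0.0154
```

Run:
```python
from h import *
status(); arc([-208,-212,-216,-220])
```

```text
t 19.15 pos [0.5312 0.072  0.1451] jawyaw -75.41 tilt [-0.002  0.002 -1.   ] q [-43.    8.8  35.6 106.7  -5.7  66.3 -80.8] F [-1.6  0.   3.1] M [-0.25  0.59 -0.01] w 0.0154
th 155.6 r 0.0451 resist 0.62 radial 1.44
(np.float64(0.5325673583213483), np.float64(0.07442622032536508), 0.145, -75.4) off [0.0001, 0.0019, -0.002] ang [-0.0002, -0.0021, 0.0014] deg 0.1
(np.float64(0.5341378356729609), np.float64(0.07714636689049421), 0.145, -75.4) off [0.0001, 0.0041, -0.0043] ang [-0.0002, -0.0021, 0.0014] deg 0.1
(np.float64(0.5358942352531274), np.float64(0.07975033635316128), 0.145, -75.4) off [0.0001, 0.0065, -0.0064] ang [-0.0002, -0.0021, 0.0014] deg 0.1
(np.float64(0.537828000059646), np.float64(0.08222544243589426), 0.145, -75.4) off [0.0001, 0.009, -0.0083] ang [-0.0002, -0.0021, 0.0014] deg 0.1
```

Still winding at about 1 N, 119° turned so far. Carrying on.

>>> {"name": "drive_tool", "arguments": {
  "offset": [
    [0,0.0019,-0.002],
    [0,0.0041,-0.0043],
    [0,0.0065,-0.0064]
  ],
  "angular": [
    [0,0,0],
    [0,0,0],
    [0,0,0]
  ]
}}

```text
time_s: 19.52
tool_pos: [0.5347, 0.0783, 0.1449]
tool_rot: [-97.1, 89.7, -172.6]
force: [-6.6, -2.9, 8.0]
grip_width: 0.0157
```

Run:
```python
from h import *
status(); arc([-220,-224,-228,-232])
```

```text
t 19.52 pos [0.5347 0.0783 0.1449] jawyaw -75.46 tilt [-0.005 -0.001 -1.   ] q [-43.2   9.6  35.4 106.   -6.   66.6 -81.2] F [-6.6 -2.9  8. ] M [-1.07  1.57  0.02] w 0.0157
th 146.4 r 0.0452 resist 6.08 radial 3.92
(np.float64(0.537828000059646), np.float64(0.08222544243589426), 0.145, -75.4) off [-0.0001, 0.0041, -0.003] ang [-0.001, -0.0007, 0.0054] deg 0.3
(np.float64(0.5399297089847608), np.float64(0.08455962667065488), 0.145, -75.4) off [-0.0001, 0.0067, -0.0048] ang [-0.001, -0.0007, 0.0054] deg 0.3
(np.float64(0.5421891227138514), np.float64(0.08674151714648275), 0.145, -75.4) off [-0.0001, 0.0094, -0.0063] ang [-0.001, -0.0007, 0.0054] deg 0.3
(np.float64(0.5445952336103455), np.float64(0.08876048391230248), 0.145, -75.4) off [-0.0001, 0.0123, -0.0077] ang [-0.001, -0.0007, 0.0054] deg 0.3
```

Resistance jumped to 6.1 N at 146°, so the slip began between 155° and 146°. I'll go on by a measured amount of about 16°.

>>> {"name": "drive_tool", "arguments": {
  "offset": [
    [0,0.0041,-0.003],
    [0,0.0067,-0.0048],
    [0,0.0094,-0.0063],
    [0,0.0123,-0.0077]
  ],
  "angular": [
    [0,0,0],
    [0,0,0],
    [0,0,0],
    [0,0,0]
  ]
}}

```text
time_s: 20.02
tool_pos: [0.5432, 0.0881, 0.1449]
tool_rot: [-93.6, 89.5, -169.1]
force: [-5.9, -1.7, 7.6]
grip_width: 0.0158
```

Run:
```python
from h import *
status()
shot("w10");shot("sc10","scene");shot("sd10","side")
a=cv2.resize(cv2.imread("pics/sc10.png")[140:240,270:400],None,fx=3,fy=3,interpolation=cv2.INTER_CUBIC)
b=cv2.resize(cv2.imread("pics/sd10.png")[130:230,220:340],None,fx=3,fy=3,interpolation=cv2.INTER_CUBIC)
cv2.imwrite("pics/m10.png",np.hstack([a,b]))
```

```text
t 20.02 pos [0.5432 0.0881 0.1449] jawyaw -75.48 tilt [-0.009 -0.002 -1.   ] q [-43.3  11.2  35.1 104.4  -6.9  67.1 -81.4] F [-5.9 -1.7  7.6] M [-0.72  1.63  0.01] w 0.0158
th 129.9 r 0.0453 resist 5.63 radial 2.51
t 20.02 pos [0.5432 0.0881 0.1449] jawyaw -75.48 tilt [-0.009 -0.002 -1.   ] q [-43.3  11.2  35.1 104.4  -6.9  67.1 -81.4] F [-5.9 -1.7  7.6] M [-0.72  1.63  0.01] w 0.0158
t 20.07 pos [0.5436 0.0884 0.1449] jawyaw -75.46 tilt [-0.008 -0.002 -1.   ] q [-43.3  11.2  35.1 104.4  -6.9  67.1 -81.4] F [-5.6 -1.1  7.1] M [-0.75  1.49  0.04] w 0.0152
t 20.12 pos [0.5436 0.0883 0.1449] jawyaw -75.46 tilt [-0.008 -0.002 -1.   ] q [-43.3  11.2  35.1 104.4  -6.9  67.1 -81.4] F [-6.5 -1.2  7.6] M [-0.58  1.46  0.03] w 0.0153
```

View pics/m10.png

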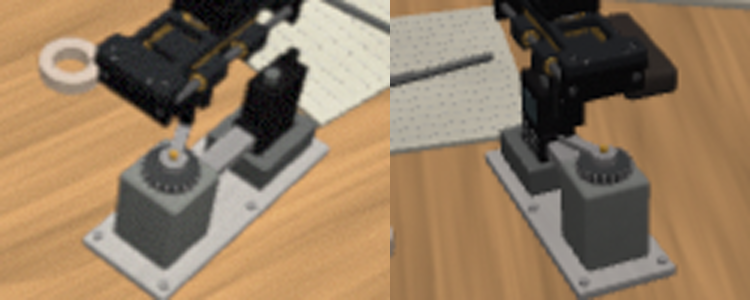

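View pics/w10.png

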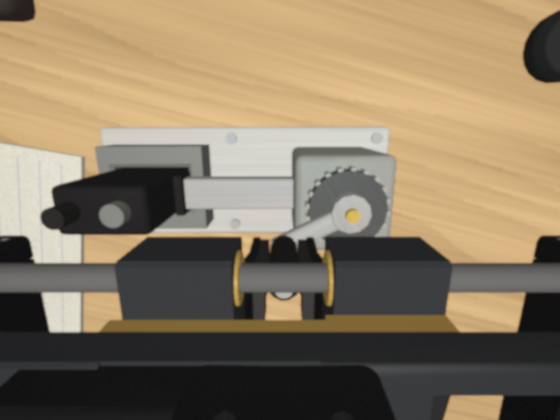

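```bash
cat > pin.py <<'E'
from h import *
import sys
def pc(n,x0,x1,y0,y1):
    im=load(n)["pixels"][y0:y1,x0:x1].astype(float); w=np.clip(im[:,:,0]-im[:,:,2]-30,0,None)
    m=(w>0).astype(np.uint8);k,l,st,ce=cv2.connectedComponentsWithStats(m)
    ys,xs=np.mgrid[y0:y1,x0:x1]
    return (w*xs).sum()/w.sum(),(w*ys).sum()/w.sum(),(w>0).sum(),w.sum()
for n in sys.argv[1:]:
    if n.startswith("sc"): print(n,np.round(pc(n,318,336,182,200),2))
    else: print(n,np.round(pc(n,282,300,168,186),2))
s=load("scene0");d=load("side0")
for z in(.122,.126,.130): print(z,proj(s,[.5723,.0533,z]),proj(d,[.5723,.0533,z]))
E
python3 pin.py scene0 sc6 sc9 sc10 side0 sd6 sd9 sd10
python3 - <<'E'
from h import *
a=[cv2.resize(cv2.imread(f"pics/{n}.png")[178:204,312:342],None,fx=12,fy=12,interpolation=cv2.INTER_CUBIC) for n in("sc9","sc10")]
b=[cv2.resize(cv2.imread(f"pics/{n}.png")[164:190,276:306],None,fx=12,fy=12,interpolation=cv2.INTER_CUBIC) for n in("sd9","sd10")]
cv2.imwrite("pics/p10.png",np.vstack([np.hstack(a),np.hstack(b)])[:600])
E
```

```text
scene0 [ 326.85  184.92  130.   7552.  ]
sc6 [ 326.85  184.94  130.   7826.  ]
sc9 [ 326.82  185.06  127.   8119.  ]
sc10 [ 325.02  185.34  106.   5866.  ]
side0 [ 289.77  172.29  162.   7793.  ]
sd6 [ 289.76  172.3   162.   7833.  ]
sd9 [ 296.    178.02   32.   1063.  ]
sd10 [ 291.66  173.15  185.   9281.  ]
0.122 [326.69901829 191.53044689] [290.38715171 180.02564853]
0.126 [326.87197514 190.50857545] [290.37180692 178.79318019]
0.13 [327.04599942 189.48039734] [290.35640593 177.55619813]
```

View pics/p10.png

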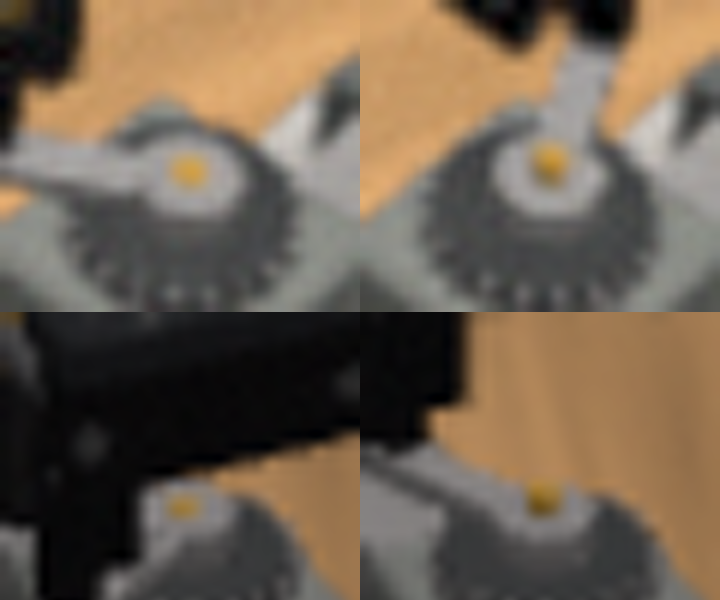

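The pin stands plainly proud, with its brass side visible in both fixed views. In the enlargement it has moved up about 1 px, or about 4 mm. That agrees with the 16–25° slipped (3.5–5.2 mm), so I'm stopping here and letting go.

>>> {"name": "drive_tool", "arguments": {
  "offset": [
    [0,0,0],
    [0,0,0],
    [0,0,0],
    [0,0,0],
    [0,0,0]
  ],
  "angular": [
    [0,0,0],
    [0,0,0],
    [0,0,0],
    [0,0,0],
    [0,0,0]
  ],
  "fingers": 0.08
}}

```text
time_s: 20.8
tool_pos: [0.5436, 0.0883, 0.1449]
tool_rot: [-93.8, 89.5, -169.3]
force: [0.6, -0.8, -0.2]
grip_width: 0.0396
```

Run:
```python
from h import *
now();shot("w11")
```

```text
t 20.8 pos [0.5436 0.0883 0.1449] jawyaw -75.47 tilt [-0.008 -0.002 -1.   ] q [-43.3  11.2  35.1 104.4  -6.9  67.  -81.4] F [ 0.6 -0.8 -0.2] M [-0.03  0.12 -0.02] w 0.0396
t 20.8 pos [0.5436 0.0883 0.1449] jawyaw -75.47 tilt [-0.008 -0.002 -1.   ] q [-43.3  11.2  35.1 104.4  -6.9  67.  -81.4] F [ 0.6 -0.8 -0.2] M [-0.03  0.12 -0.02] w 0.0396
```

View pics/w11.png

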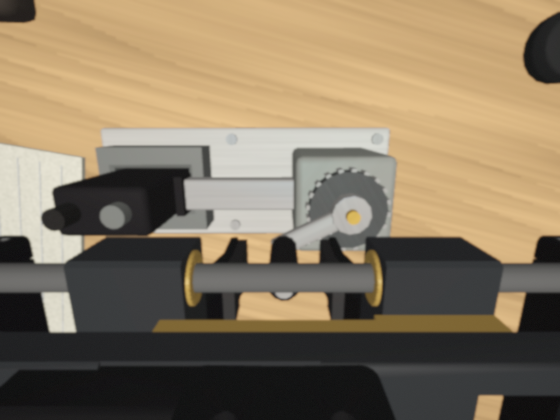

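The grip stands free, midway between the fingers. Lifting away.

>>> {"name": "drive_tool", "arguments": {
  "offset": [
    [-0.02,0,0],
    [-0.05,0,0],
    [-0.09,0,0],
    [-0.13,0,0],
    [-0.16,-0.02,0],
    [-0.16,-0.06,0],
    [-0.16,-0.1,0],
    [-0.16,-0.1,0],
    [-0.16,-0.1,0]
  ],
  "angular": [
    [0,0,0],
    [0,0,0],
    [0,0,0],
    [0,0,0],
    [0,0,0],
    [0,0,0],
    [0,0,0],
    [0,0,0],
    [0,0,0]
  ]
}}

```text
time_s: 21.98
tool_pos: [0.4486, 0.0637, 0.306]
tool_rot: [-98.5, 89.6, -174.0]
force: [0.0, -0.3, -0.5]
grip_width: 0.0398
```

Run:
```python
from h import *
shot("w12");shot("sc12","scene");shot("sd12","side")
a=cv2.resize(cv2.imread("pics/sc12.png")[130:250,270:400],None,fx=3,fy=3,interpolation=cv2.INTER_CUBIC)
b=cv2.resize(cv2.imread("pics/sd12.png")[120:240,220:340],None,fx=3,fy=3,interpolation=cv2.INTER_CUBIC)
cv2.imwrite("pics/m12.png",np.hstack([a,b]))
a=[cv2.resize(cv2.imread(f"pics/{n}.png")[178:204,312:342],None,fx=12,fy=12,interpolation=cv2.INTER_CUBIC) for n in("sc6","sc12")]
b=[cv2.resize(cv2.imread(f"pics/{n}.png")[164:190,276:306],None,fx=12,fy=12,interpolation=cv2.INTER_CUBIC) for n in("sd6","sd12")]
cv2.imwrite("pics/p12.png",np.vstack([np.hstack(a),np.hstack(b)])[:600])
```

```text
t 21.98 pos [0.4486 0.0637 0.306 ] jawyaw -75.46 tilt [-0.007 -0.001 -1.   ] q [-47.7  -9.9  32.1 103.2   5.2  85.6 -91.8] F [ 0.  -0.3 -0.5] M [-0.09  0.14 -0.08] w 0.0398
t 22.02 pos [0.4488 0.0637 0.3058] jawyaw -75.47 tilt [-0.008 -0.001 -1.   ] q [-47.7  -9.8  32.1 103.2   5.2  85.6 -91.8] F [-0.2 -0.6 -0.1] M [-0.07  0.09  0.01] w 0.0401
t 22.07 pos [0.4488 0.0637 0.3056] jawyaw -75.47 tilt [-0.008 -0.002 -1.   ] q [-47.7  -9.8  32.1 103.1   5.2  85.6 -91.8] F [-1.1 -0.8 -0.1] M [-0.07  0.17  0.02] w 0.0401
```

View pics/m12.png

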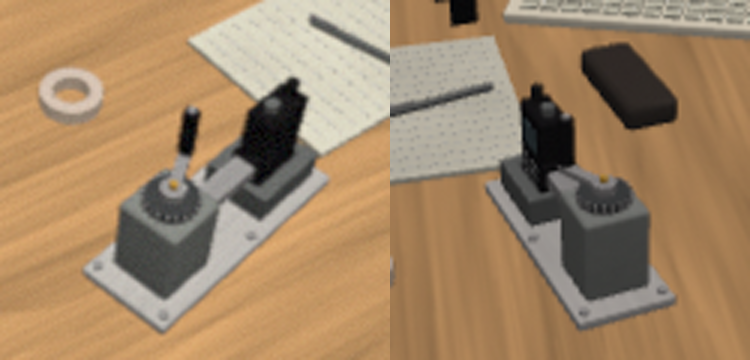

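View pics/p12.png

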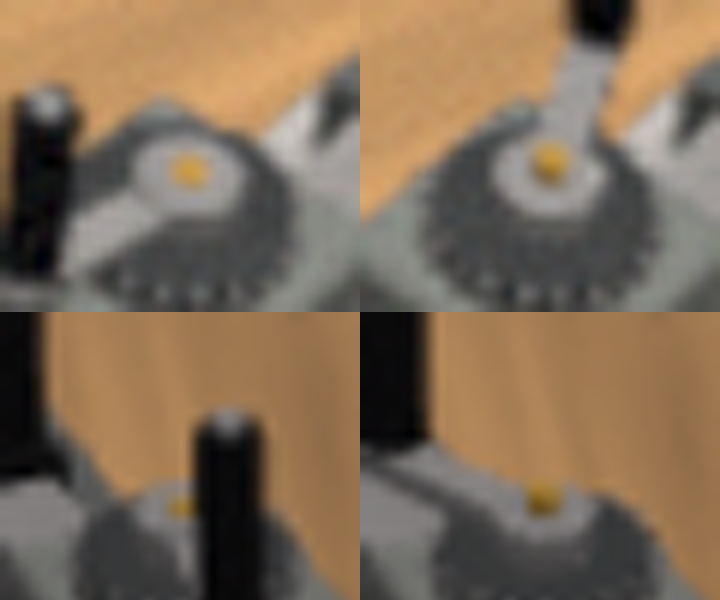

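View pics/sc12.png

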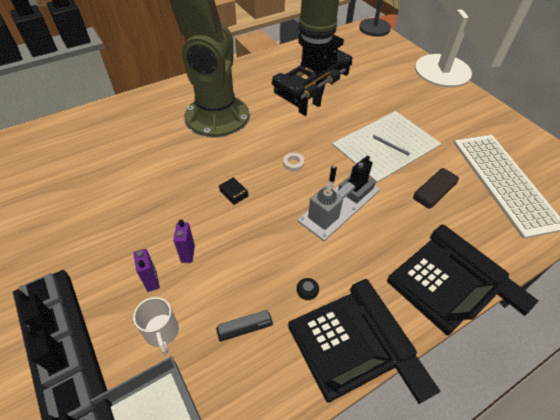

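The radio is seated, the crank is released, the pin is up, and everything else is unmoved with the arm clear. Handing in.

```bash
python3 -c "
from cell import sign_off
print(sign_off())"
```

```text
the job is handed in; nothing more can be done
None
```

The radio is in the holder's pocket and the crank is wound until its limiter slipped. I handed the job in at about 22 s of the 72 s allowed.

- **Radio:** I gripped it across the 32 mm, about 80 mm above its foot, and lowered it in without touching the pocket sides. It met the floor within 0.1 mm of the expected height, pressing with about 8 N, and then I released it.
- **Crank:** I led the grip clockwise at about 1 N until the resistance rose to about 6 N, after roughly 120–130° of turning. I went on about 16° more and stopped, so the slip is 16–25°, under the 45° allowed.
- **Pin:** Enlarged scene and side pictures show it plainly raised. I read about 4 mm from the scene picture, which fits the 3.5–5.2 mm expected from that slip angle.
- **Failed check:** My automatic pin measurement from colour gave no usable value, because the wood background matched the brass. The 4 mm figure is read by eye from the enlarged pictures.
- **Last look:** The gripper is clear and the wrist force is near zero. In the scene view, the other things on the desk are where they were.

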